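Load coated sample blocks through the rocker inlet, lock it and start conditioning

TASK

Load every sample block on the bench into the clear conditioning chamber through its inlet: set them one at a time on the rocker tray so that each one's weight tips the tray and it slides in. When all are inside and the tray has swung back, turn the red cam lever just until its brass eccentric touches the rocker's red arm and no further (the tray must stay level), then press the blue (purge), yellow (timer) and green (start) keys fully, one at a time in that order. Leave the other things on the bench where they are.

Things in the scene. Friction and masses are not known exactly. Their poses are not given: they have to be found in the camera images.
- cabinet: The fixed conditioning unit. Origin on the bench under the middle of the chamber's inlet wall (outer face); x points level into the chamber, y to the left seen from the robot, z up. Right of the inlet (y -120 to -260 mm, x -155 to -45 mm) is a white key console 80 mm high; in front of the inlet, between two cheeks, the rocker, its counterweight reaching out to x -245 mm.
- inlet (a point): Middle of the inlet opening in the chamber wall: 100 mm wide, 50 to 165 mm above the bench, the only way in. Behind it the slippery floor slopes down from 56 to 8 mm above the bench to the back wall (inside: cabinet x 6 to 340, y -107 to 107 mm), room for five blocks in line. Clear roof, top 201 mm high. A block is loaded when its middle is 20 mm or more past the inlet wall's outer face.
- rocker (a joint): Tilt of the steel rocker tray on its shaft (along cabinet y, at cabinet x -165 mm, 108 mm high). 0 level at rest; positive with the inner end tipped into the inlet (stop 0.34 rad), negative with it lifted (stop -0.15). Balanced, light return spring 0.36 N m/rad: one block (0.2 to 0.35 kg) on the set point tips it fully and slides in by itself; the tray then swings back to 0.
- tray_set (a point): Point on the tray's surface where the middle of a block's underside is to be set: 80 mm inward of the shaft, 85 mm before the inlet wall, 115 mm above the bench when level. Tray: 20 mm outward to 160 mm inward of the shaft, 60 mm wide between side rails 8 mm high; blocks go with the long side along cabinet x. Moves with the tray.
- horn_face (a point): Point on the inward (cabinet +x) face of the upright red arm on the left end of the rocker shaft, 32 mm above the shaft, level with the brass eccentric. Arm 8 mm thick, 16 mm wide, 50 mm tall. It swings towards the cam as the tray tips; when the eccentric pushes it outward the tray's inner end lifts (1 mm of push: about -0.03 rad).
- cam_axis (a point): Upright axis of the cam lever on a post left of the rocker, 140 mm above the bench, 25 to 29 mm inward (+x) of the red arm's inward face. The eccentric is a brass disc of 20 mm radius; its centre lies 12 mm from this axis in the direction the lever points, so there it reaches farthest (32 mm).
- cam_lever (a joint): Direction of the red cam lever: 0 along cabinet +x (to the chamber), growing anticlockwise from above; 1.57 along cabinet +y, 3.14 straight at the red arm. Range 0 to 3.0. Starts at 0.45 to 0.75 with the eccentric clear; turning to larger values brings the eccentric to the arm (touch at about 1.9 to 2.5). Stays where it is left (friction 0.12 N m).
- lever_grip (a point): On the axis of the lever's upright yellow handle (round, 16 mm in diameter), 85 mm from the cam axis, 185 mm above the bench; the handle's top is 16 mm above this point and its foot, where the lever arm is, about 31 mm below it.
- key_blue (a joint): Travel of the blue purge key, 0 up, 0.006 m fully down; springs back (4 N fully down). Round, 26 mm in diameter, on top of the console, 40 mm from its neighbours.
- key_blue_top (a point): Centre of the blue key's top, about 102 mm above the bench; pressed straight down.
- key_yellow (a joint): Travel of the yellow timer key, as the blue one.
- key_yellow_top (a point): Centre of the yellow key's top.
- key_green (a joint): Travel of the green start key, as the blue one.
- key_green_top (a point): Centre of the green key's top.
- block_a: Aluminium sample block with a yellow coating on its two large faces, 64 mm (its x) by 44 mm (its y) by 36 mm (its z), about 0.27 kg; origin at its middle. It lies flat on the bench at the start. Either large face may be up in the chamber. May be absent.
- block_b: The same kind of block, green coating. May be absent.
- block_c: The same kind of block, orange coating. May be absent.
- block_d: The same kind of block, violet coating. May be absent.
- block_e: The same kind of block, blue coating. May be absent.
- rinse_bottle: White bottle, 64 mm in diameter, 160 mm tall; origin under its middle. Not part of the job.
- powder_jar: Amber jar, 68 mm in diameter, 75 mm tall; origin under its middle. Not part of the job.
- dish: Low glass dish, 72 mm in diameter, 16 mm high; origin under its middle. Not part of the job.
- lens: Grey lens barrel standing on end, 54 mm in diameter, 66 mm tall; origin under its middle. Not part of the job.
- driver: Yellow screwdriver lying on the bench, 170 mm long. Not part of the job.
Not all that is in view belongs to the job. Leave any black or brown look-alike of the block_d alone.

How it is judged:
On the way, in this order (a step that is already met when the one before it is completed fails the run):
1. every sample block is inside the chamber and the rocker tray has swung back level (x of block_a in the frame of cabinet between 0.02 and 0.34 m and y of block_a in the frame of cabinet between -0.107 and 0.107 m and height (world z) of each of block_a, block_b, block_c, block_d, block_e below 0.11 m and x of block_b in the frame of cabinet between 0.02 and 0.34 m and y of block_b in the frame of cabinet between -0.107 and 0.107 m and x of block_c in the frame of cabinet between 0.02 and 0.34 m and y of block_c in the frame of cabinet between -0.107 and 0.107 m and x of block_d in the frame of cabinet between 0.02 and 0.34 m and y of block_d in the frame of cabinet between -0.107 and 0.107 m and x of block_e in the frame of cabinet between 0.02 and 0.34 m and y of block_e in the frame of cabinet between -0.107 and 0.107 m and value of joint rocker between -0.05 and 0.05 rad), for 0.3 s.
2. the cam lever has been turned until its eccentric touches the rocker's red arm, with the tray still level (contact force between cam_lever and rocker above 0.01 N and value of joint rocker between -0.05 and 0.05 rad), for 0.3 s.
3. the blue key is pressed fully, alone (value of joint key_blue above 0.0045 m and value of joint each of key_yellow, key_green below 0.002 m), for 0.05 s.
4. then the yellow key is pressed fully, alone (value of joint key_yellow above 0.0045 m and value of joint each of key_blue, key_green below 0.002 m), for 0.05 s.
5. then the green key is pressed fully, alone (value of joint key_green above 0.0045 m and value of joint each of key_blue, key_yellow below 0.002 m), for 0.05 s.
At the end, for the whole second after the job is handed in: All sample blocks present lie at rest inside the chamber (middles inside its walls and below 110 mm), the cam's eccentric touches the rocker's red arm, the rocker tray is level within 0.05 rad, the keys are up again, and nothing else on the bench was moved more than 50 mm (all of step 2 and x of block_a in the frame of cabinet between 0.02 and 0.34 m and y of block_a in the frame of cabinet between -0.107 and 0.107 m and height (world z) of each of block_a, block_b, block_c, block_d, block_e below 0.11 m and x of block_b in the frame of cabinet between 0.02 and 0.34 m and y of block_b in the frame of cabinet between -0.107 and 0.107 m and x of block_c in the frame of cabinet between 0.02 and 0.34 m and y of block_c in the frame of cabinet between -0.107 and 0.107 m and x of block_d in the frame of cabinet between 0.02 and 0.34 m and y of block_d in the frame of cabinet between -0.107 and 0.107 m and x of block_e in the frame of cabinet between 0.02 and 0.34 m and y of block_e in the frame of cabinet between -0.107 and 0.107 m and linear speed of each of block_a, block_b, block_c, block_d, block_e below 0.02 m/s and value of joint each of key_blue, key_yellow, key_green below 0.002 m).
It fails at once if the cam is overrun: with the lever turned to the arm, the rocker's inner end is forced up by more than 0.10 rad (value of joint rocker below -0.1 rad and value of joint cam_lever above 1.5 rad).
It fails at once if one of the other things on the bench is moved more than 50 mm (distance of any of rinse_bottle, powder_jar, dish, lens, driver from where it was at the start of the episode above 0.05 m).
Of block_a, block_b, block_c, block_d, block_e only 3 to 5 are there at a start; the rules pass over those that are not, and their reading is None.
At some moment in a run one of block_a, block_b, block_c, block_d, block_e may be knocked a few centimetres aside while the robot is not near it.
Once in a run the grip may slacken for a moment while it holds something.
It also fails if it takes over 210 s, if anything falls off the work surface, if the arm or the gripper's body presses on something with over 40 N, if the wrist force passes 120 N, or if a joint passes its speed limit or range.

ROBOT

A 6-joint arm with a two-finger parallel gripper is mounted at the origin on the work surface. World frame = base frame: x ahead of the robot, y to its left, z up, the work surface at z = 0. Lengths are in m, angles in rad, forces in N, time in s.
With the tool pointing down it reaches from about 0.275 to 0.725 m from the base axis. Payload 15.9 kg.
Tool frame: the origin (TCP) lies midway between the tips of the shut fingers; the grasp point (between the pads) lies behind it (grip_point_offset is the y of the grasp point in the tool frame, in m); y points along the fingers, z is the direction in which the jaws open and shut, and the axes are right-handed (so a half turn about y gives the same grasp; the last joint's range is limited). The gripper opens to 85 mm and grips with 20 to 120 N. Pads are 22 mm wide; open, the fingers measure 114 mm over their backs; the gripper's body (76 mm by 85 mm) begins 54 mm behind the grasp point. The pads swing forward as they close: fully open they stand 13 mm farther back than shut.
Start: joints at [1.167, 0.213, -0.034, 1.323, 0, 1.571], TCP at [0.196, 0.46, 0.21] pointing down, gripper open.
Joint ranges: [-2.98, 2.98], [-0.74, 1.72], [-1.14, 1.35], [-2.1, 2.04], [-1.57, 1.44], [-3.14, 3.14]. Speed limits (rad/s): [1.89, 1.89, 2.39, 2.57, 3.14, 3.14].

INTERFACE

Orientations are given as a unit quaternion [x, y, z, w].
In Python, from cell import * gives the robot as it stands.
- The arm moves only by the tool send_rows, never from a script. Its argument "commands" is a list of rows, each a list of 3 entries, a list of its own where there are three numbers: the closure, from 0 (fully open) to 1 (shut), then the shift along the tool's x, y, z in m, then the turn, a rotation vector about the tool's x, y, z in degrees. A call has 1 to 8 rows; each row shifts and turns the pose as measured when the row begins, along the tool's axes as they then stand; what a row does not reach is not made up. A row lasts 1/8 s, in which the tool goes at most 62.5 mm and 10.7 degrees, less where a joint would pass 70% of its speed; a pose out of reach is approached as far as the arm can. A call with a gripper value outside its range is refused whole. The fingers move at their own pace and stop on an object; "force" is the grip in N (left out, the last holds). Time passes only in rows, so rows that do not move let the fingers close. It gives the time, the measured TCP pose, the force and the opening at its end, in the units of the state.
- state(): the state, without advancing time (a new reading comes with each control period).
- read_camera(name): name is "scene" or "side" or "wrist"; returns (picture, depth): 480x640x3 uint8, red, green, blue; 480x640 float32, m along the optical axis (not along the pixel's ray), 0 where there is no reading.
- camera_model(name): a dict with "fx", "fy", "cx", "cy" (pixels), "rvec" (rotation vector, rad) and "tvec" (3), from world to camera coordinates, as OpenCV has them. Camera axes: x right, y down, z forward; pixel columns grow to the right and rows downward; lengths in m; the calibration is good to about 2 mm. A picture is of the moment at which its call begins: read the wrist's pose just before it. camera_model takes no time and is no camera call; for the wrist camera it gives the pose at the moment of the call.
- hand_in(): hands the job in, once; it reports no verdict.
The state is a dict: "time": time; "joint_positions": joint angles; "qd": joint speeds; "joint_efforts": joint torques, N m; "tcp_pos": TCP position; "eef_rot": TCP orientation; "force": force on the tool from outside, world axes, zero at the start; "moment": the same for the moment, N m; "gripper_width": finger opening in m.
Only numpy, scipy, OpenCV 4.12 (cv2) and the standard library are available. Lean on these libraries where they do the work, as an engineer would, in place of code of your own. Each camera call takes 0.05 s, during which the arm holds its last target.

## Working session

There is one attempt and no reset: what is moved stays moved. The work goes in short steps, Python scripts to look and compute and a tool call to move; the robot and the scene stay as the last step left them, time stands still between calls to the robot, and variables do not carry over. Pictures are saved under pics/ and viewed, and the job is handed in when it is done.

Besides the shell and the picture viewer there is one more tool, called after ">>>" as a command line: name --argument value ..., lists and objects as JSON in quotes. send_rows: Moves the arm, as the interface text tells. Its arguments: {"type":"object","properties":{"commands":{"type":"array"},"force":{"type":"number"}},"required":["commands"]}

```bash
ls; mkdir -p pics; python3 - <<'E'
from cell import *
import cv2
s=state(); print(s)
for n in ("scene","side","wrist"):
    p,d=read_camera(n); cv2.imwrite(f"pics/{n}0.png",p[:,:,::-1]); print(n,camera_model(n))
    import numpy as np; np.save(f"pics/{n}0_d.npy",d)
E
```

```text
pics
{'time': 0.0, 'joint_positions': array([ 1.16699717e+00,  2.13315968e-01, -3.50656732e-02,  1.32350880e+00,
        4.14991996e-06,  1.57075158e+00]), 'qd': array([-0.00073009,  0.0006671 ,  0.00119368, -0.00170206,  0.00028447,
        0.00013686]), 'joint_efforts': array([ 1.69176132e-03, -6.86160564e+01,  4.87120414e+01,  1.68997730e-02,
       -2.19834169e-04, -4.48969945e-05]), 'tcp_pos': array([0.19631003, 0.45944614, 0.20933365]), 'eef_rot': array([ 0.69312536, -0.1418601 ,  0.14170207, -0.69236801]), 'force': array([-0.16637457,  0.03711065, -0.31877374]), 'moment': array([ 0.01202972, -0.01344333, -0.00636046]), 'gripper_width': 0.08504740680155934}
scene {'fx': 433.90067087729176, 'fy': 433.90067087729176, 'cx': 318.8708357069604, 'cy': 239.59473041122783, 'rvec': array([ 2.29142942,  1.25029062, -0.35456592]), 'tvec': array([-0.29028113, -0.26564979,  1.30415834])}
side {'fx': 485.17358578973415, 'fy': 485.17358578973415, 'cx': 323.693852885521, 'cy': 227.85409181566092, 'rvec': array([ 0.1006115 , -2.67880241,  1.55383347]), 'tvec': array([0.51507523, 0.12521148, 1.45708927])}
wrist {'fx': 389.85332514240116, 'fy': 389.85332514240116, 'cx': 316.1329723165776, 'cy': 241.4754561507968, 'rvec': array([-2.43111763, -1.60554792, -0.2112357 ]), 'tvec': array([-0.50085721, -0.03442107,  0.37879369])}
```

View pics/scene0.png

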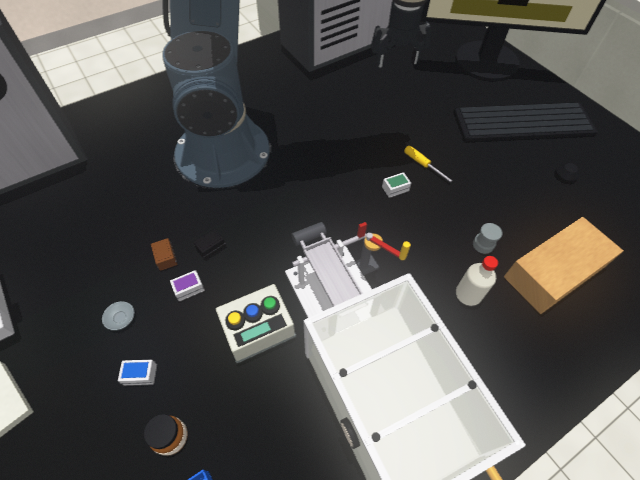

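View pics/side0.png

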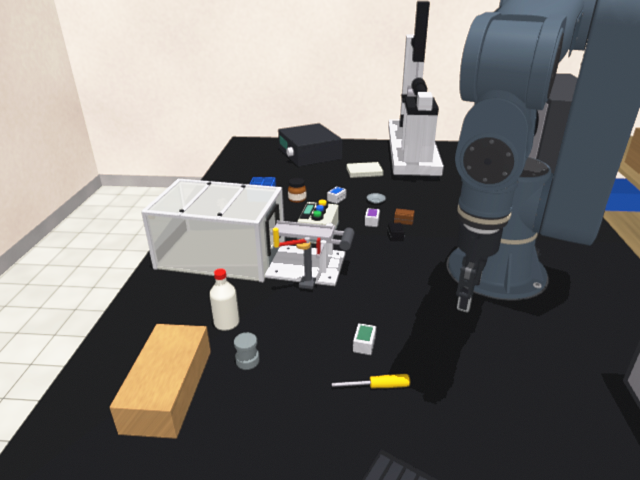

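View pics/wrist0.png

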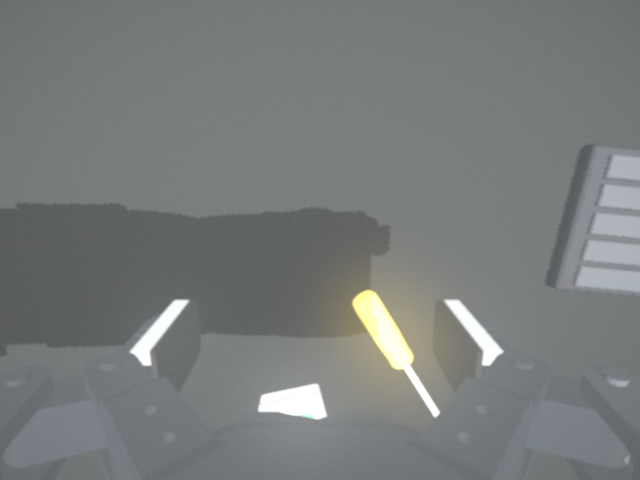

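The scene picture shows three blocks: green (397,184), violet (187,285) and blue (137,371). There are brown and black look-alikes at (163,253) and (210,243). The rocker is at about (330,265), the lever's yellow handle at (404,250), and the keys at (235,319), (252,312) and (270,303). Next I'll measure these.

```bash
cat > h.py <<'E'
import numpy as np, cv2
from scipy.spatial.transform import Rotation as R
def cm(m):
    Rm=cv2.Rodrigues(m["rvec"])[0]; return Rm,np.array(m["tvec"]).ravel()
def ray(m,u,v):
    Rm,t=cm(m); d=Rm.T@np.array([(u-m["cx"])/m["fx"],(v-m["cy"])/m["fy"],1.]); return -Rm.T@t,d
def plane(m,u,v,z):
    o,d=ray(m,u,v); return o+d*(z-o[2])/d[2]
def cloud(m,D):
    v,u=np.mgrid[0:D.shape[0],0:D.shape[1]]
    Rm,t=cm(m); P=np.stack([(u-m["cx"])/m["fx"]*D,(v-m["cy"])/m["fy"]*D,D],-1)
    return (P-t)@Rm
def proj(m,p):
    Rm,t=cm(m); c=Rm@np.asarray(p)+t; return c[0]/c[2]*m["fx"]+m["cx"],c[1]/c[2]*m["fy"]+m["cy"]
def tri(o1,d1,o2,d2):
    A=np.stack([d1,-d2],1); s=np.linalg.lstsq(A,o2-o1,rcond=None)[0]
    a=o1+s[0]*d1;b=o2+s[1]*d2; return (a+b)/2,np.linalg.norm(a-b)
H={'yellow':(22,34),'green':(40,90),'blue':(98,120),'violet':(125,150),'orange':(8,21)}
E
python3 - <<'E'
from cell import *
from h import *
for n in ("scene","side"):
    m=camera_model(n); I=cv2.imread(f"pics/{n}0.png"); D=np.load(f"pics/{n}0_d.npy"); C=cloud(m,D)
    h=cv2.cvtColor(I,cv2.COLOR_BGR2HSV)
    for c,(a,b) in list(H.items())+[('red',(0,5)),('red2',(174,180))]:
        k=cv2.inRange(h,(a,90,60),(b,255,255))
        N,L,S,ce=cv2.connectedComponentsWithStats(k)
        for i in range(1,N):
            if S[i,4]<25: continue
            q=C[(L==i)&(D>0)]
            if len(q)==0: continue
            md=np.median(q,0)
            if abs(md[0])>1 or abs(md[1])>.8 or md[2]<-.02 or md[2]>.35: continue
            c2=cv2.minAreaRect(np.argwhere(L==i)[:,::-1].astype(np.float32))
            print(n,c,ce[i].round(1),S[i,4],md.round(3),q.min(0).round(3),q.max(0).round(3))
I=cv2.imread("pics/scene0.png"); cv2.imwrite("pics/crop.png",cv2.resize(I[200:360,210:430],None,fx=3.6,fy=3.6,interpolation=cv2.INTER_CUBIC))
I=cv2.imread("pics/side0.png"); cv2.imwrite("pics/crop2.png",cv2.resize(I[170:300,240:440],None,fx=4,fy=4,interpolation=cv2.INTER_CUBIC))
E
```

```text
scene yellow [416.9 155.8] 277 [0.34  0.467 0.02 ] [ 0.278  0.453 -0.003] [0.381 0.506 0.03 ]
scene yellow [404.5 249.6] 131 [0.638 0.142 0.186] [ 0.546  0.138 -0.001] [0.642 0.266 0.204]
scene yellow [234. 318.] 140 [ 0.544 -0.22   0.102] [ 0.526 -0.233  0.091] [ 0.555 -0.205  0.106]
scene green [397.1 180.5] 132 [0.394 0.348 0.037] [0.376 0.323 0.033] [0.41  0.374 0.041]
scene green [269.4 302.7] 120 [ 0.554 -0.14   0.102] [ 0.539 -0.153  0.09 ] [ 0.565 -0.125  0.107]
scene green [254.8 331.4] 235 [ 0.586 -0.196  0.083] [ 0.573 -0.225  0.079] [ 0.598 -0.166  0.088]
scene blue [251.9 310.3] 131 [ 0.549 -0.18   0.101] [ 0.529 -0.192  0.09 ] [ 0.56  -0.165  0.105]
scene blue [134.6 369.7] 381 [ 0.506 -0.443  0.037] [ 0.48  -0.472  0.033] [ 0.531 -0.414  0.041]
scene blue [201.  475.5] 171 [ 0.759 -0.409  0.039] [ 0.745 -0.438 -0.001] [ 0.774 -0.399  0.054]
scene violet [185.1 281.8] 244 [ 0.371 -0.271  0.037] [ 0.355 -0.297  0.032] [ 0.388 -0.246  0.042]
scene orange [561.6 263.9] 5829 [0.825 0.486 0.08 ] [ 0.743  0.396 -0.004] [0.882 0.727 0.085]
scene orange [377.5 236.2] 41 [0.558 
[... 1618 characters left out ...]
  0.047] [ 0.622 -0.551  0.   ] [ 0.688 -0.399  0.064]
side orange [297.6 200.7] 27 [ 0.647 -0.412  0.003] [ 0.624 -0.439 -0.002] [ 0.683 -0.402  0.009]
side orange [403.8 216. ] 286 [ 0.256 -0.268  0.03 ] [ 0.211 -0.383 -0.002] [ 0.295 -0.204  0.042]
side orange [303.3 245.5] 79 [0.561 0.131 0.143] [ 0.545 -0.11   0.002] [0.581 0.143 0.148]
side orange [161.6 381.6] 7956 [0.805 0.565 0.079] [ 0.756  0.306 -0.004] [0.93  0.642 0.084]
side red [292.  241.8] 110 [0.594 0.133 0.153] [ 0.557 -0.134 -0.001] [0.641 0.149 0.158]
side red [317.7 245. ] 56 [0.522 0.125 0.142] [0.519 0.05  0.115] [0.527 0.132 0.16 ]
side red [219.6 273.7] 128 [0.746 0.299 0.158] [0.733 0.098 0.002] [0.831 0.308 0.163]
```

View pics/crop.png

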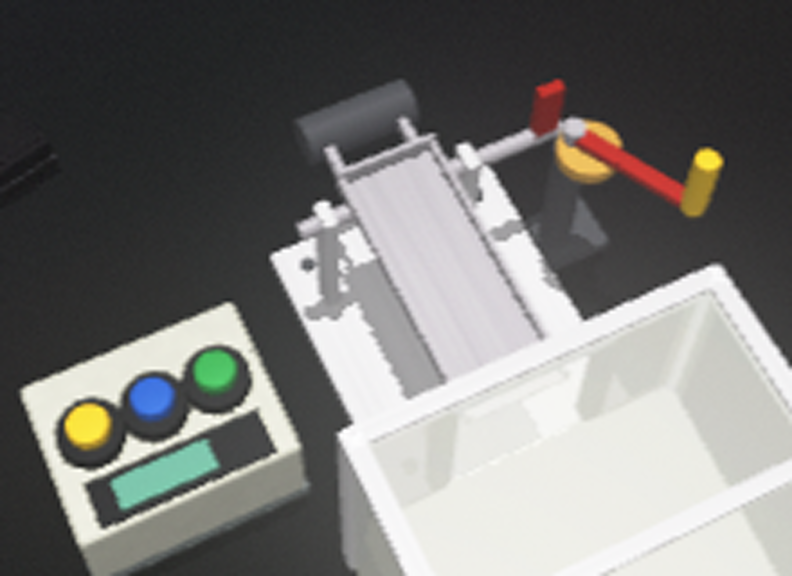

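View pics/crop2.png

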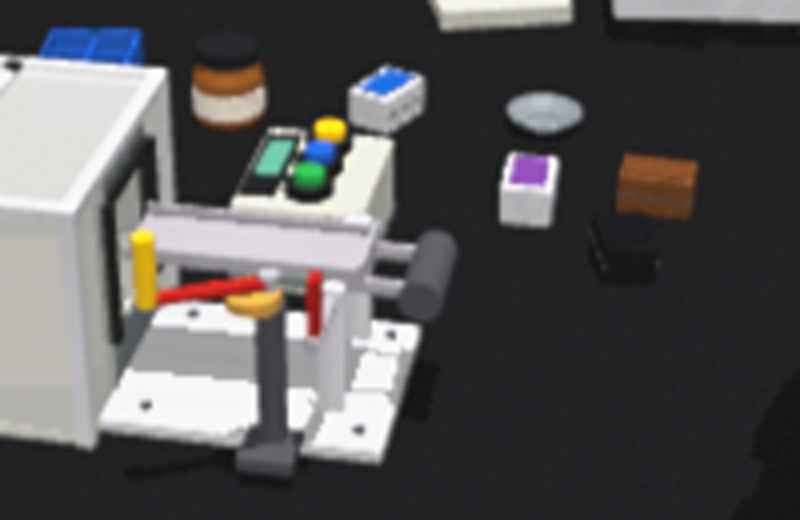

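The crops show the tray level, the red arm at scene px (361,229), the brass cam at (372,242) and the red lever pointing toward the chamber. Next I'll fit the cabinet frame from depth.

```bash
cat > cab.py <<'E'
from cell import *
from h import *
for n in ("scene","side"):
    m=camera_model(n); D=np.load(f"pics/{n}0_d.npy"); P=cloud(m,D)
    I=cv2.imread(f"pics/{n}0.png")
    P=P[D>0]
    def yaw(sel,name):
        q=P[sel][:,:2].astype(np.float32)
        r=cv2.minAreaRect(q); print(n,name,len(q),[np.round(x,3) for x in r])
        print(cv2.boxPoints(r).round(3).tolist())
    x,y,z=P.T
    near=(x>.35)&(x<1.1)&(y>-.35)&(y<.3)
    yaw(near&(abs(z-.08)<.006)&(y<-.1)&(x<.68),"console")
    yaw(near&(abs(z-.2)<.006)&(x>.6),"rim")
    yaw(near&(abs(z-.115)<.004)&(x>.44)&(x<.66)&(y>-.06)&(y<.08),"tray")
    t=P[near&(abs(z-.118)<.008)&(x>.5)&(x<.62)&(y>-.06)&(y<.08)]
    print("tray plane",np.percentile(t[:,2],[10,50,90]).round(4))
E
python3 cab.py
```

```text
scene console 2236 [array([ 0.584, -0.181]), array([0.147, 0.174]), np.float64(82.96)]
[[0.4880000054836273, -0.24300000071525574], [0.6610000133514404, -0.26499998569488525], [0.6790000200271606, -0.11900000274181366], [0.5059999823570251, -0.09799999743700027]]
scene rim 10953 [array([ 0.815, -0.006]), array([0.267, 0.413]), np.float64(82.37)]
[[0.5929999947547913, -0.11100000143051147], [1.0019999742507935, -0.16500000655651093], [1.0379999876022339, 0.0989999994635582], [0.628000020980835, 0.15399999916553497]]
scene tray 2006 [array([0.542, 0.018]), array([0.207, 0.128]), np.float64(7.629)]
[[0.4309999942779541, 0.06800000369548798], [0.4480000138282776, -0.05900000035762787], [0.652999997138977, -0.03099999949336052], [0.6359999775886536, 0.09600000083446503]]
tray plane [0.1135 0.1155 0.1214]
side console 485 [array([ 0.574, -0.177]), array([0.158, 0.157]), np.float64(83.1)]
[[0.4869999885559082, -0.2460000067949295], [0.6430000066757202, -0.26499998569488525], [0.6620000004768372, -0.1080000028014183], [0.5059999823570251, -0.08900000154972076]]
side rim 2270 [array([ 0.815, -0.006]), array([0.272, 0.417]), np.float64(82.314)]
[[0.5899999737739563, -0.11299999803304672], [1.003999948501587, -0.16899999976158142], [1.0399999618530273, 0.10100000351667404], [0.6269999742507935, 0.15600000321865082]]
side tray 690 [array([0.548, 0.015]), array([0.214, 0.132]), np.float64(6.478)]
[[0.4339999854564667, 0.0689999982714653], [0.4490000009536743, -0.06199999898672104], [0.6610000133514404, -0.03799999877810478], [0.6460000276565552, 0.09300000220537186]]
tray plane [0.1139 0.1167 0.1227]
```

```bash
python3 - <<'E'
from cell import *
from h import *
s=camera_model("scene"); d=camera_model("side")
for m,n in ((s,"scene"),(d,"side")): print(n,ray(m,0,0)[0].round(3))
for u,v in ((304.5,320),(409.4,273.6),(523,444)): print(plane(s,u,v,.201).round(3))
for u,v in ((281,187),(257.5,223),(146,210)): print('side',plane(d,u,v,.201).round(3))
# depth profiles along robust rows
for n,m in (("scene",s),("side",d)):
    D=np.load(f"pics/{n}0_d.npy"); P=cloud(m,D)
    k=(D>0)&(abs(P[...,2]-.2)<.006)&(P[...,0]>.55)&(P[...,0]<1.1)&(abs(P[...,1])<.3)
    k=cv2.morphologyEx(k.astype(np.uint8)*255,cv2.MORPH_OPEN,np.ones((3,3)))
    I=cv2.imread(f"pics/{n}0.png"); I[k>0]=(0,0,255); cv2.imwrite(f"pics/rim_{n}.png",cv2.resize(I[160:460,140:540],None,fx=2,fy=2))
E
```

```text
scene [ 0.933 -0.271  0.955]
side [0.416 1.239 0.834]
[ 0.663 -0.118  0.201]
[0.692 0.107 0.201]
[1.029 0.064 0.201]
side [ 0.656 -0.109  0.201]
side [0.684 0.121 0.201]
side [1.013 0.068 0.201]
```

View pics/rim_scene.png

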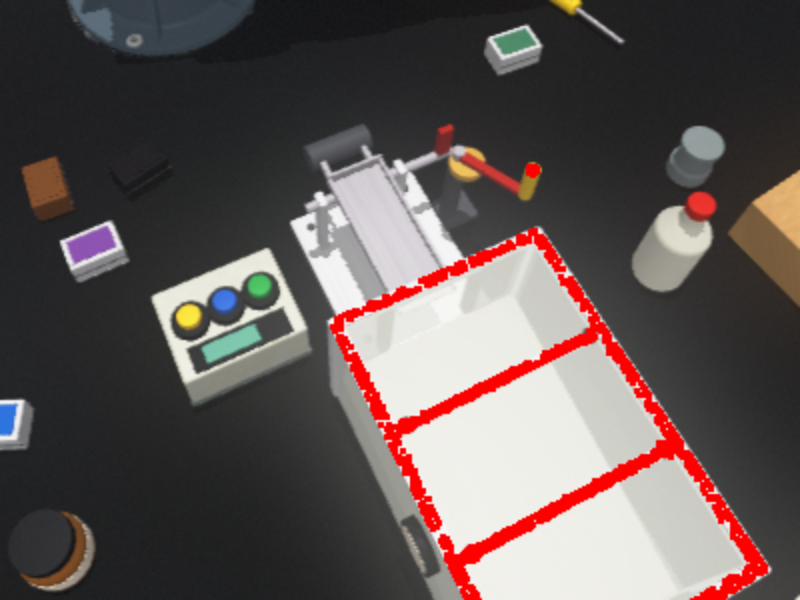

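The red overlay traces the chamber rim well; its front corners put the inlet wall near x≈0.674, y≈0. Next come the block poses and motion helpers.

```bash
cat >> h.py <<'E'
def blocks(n,I,m,cols=('yellow','green','blue','violet','orange'),zt=.036,box=None):
    h=cv2.cvtColor(I,cv2.COLOR_BGR2HSV); out=[]
    for c in cols:
        a,b=H[c]; k=cv2.inRange(h,(a,90,60),(b,255,255))
        N,L,S,ce=cv2.connectedComponentsWithStats(k)
        for i in range(1,N):
            if S[i,4]<40: continue
            pts=np.argwhere(L==i)[:,::-1]
            W=np.array([plane(m,u,v,zt)[:2] for u,v in pts])
            (cx,cy),(w,hh),_=r=cv2.minAreaRect((W*1000).astype(np.float32))
            l,s=max(w,hh),min(w,hh)
            if 35<l<75 and 22<s<55:
                bp=cv2.boxPoints(r); e=[bp[1]-bp[0],bp[2]-bp[1]]; e=max(e,key=np.linalg.norm)
                ang=np.degrees(np.arctan2(e[1],e[0])); ang=(ang+90)%180-90
                out.append((c,ce[i].round(0),W.mean(0).round(4),round(l),round(s),round(ang,1)))
    return out
def turn(s,yaw_deg):
    """turn about tool y (deg) so that jaw axis (tool z) is at world yaw, tool down; plus tilt fix"""
    Rm=R.from_quat(s['eef_rot']).as_matrix(); best=None
    for k in (0,180):
        a=np.radians(yaw_deg+k); z=np.array([np.cos(a),np.sin(a),0]); y=np.array([0,0,-1.]); x=np.cross(y,z)
        T=np.stack([x,y,z],1); rv=np.degrees(R.from_matrix(Rm.T@T).as_rotvec())
        if best is None or np.linalg.norm(rv)<np.linalg.norm(best): best=rv
    return best
def shift(s,p):
    Rm=R.from_quat(s['eef_rot']).as_matrix(); return Rm.T@(np.asarray(p)-s['tcp_pos'])
E
python3 - <<'E'
from cell import *
import cell
from h import *
for n in ("scene","side"):
    for b in blocks(n,cv2.imread(f"pics/{n}0.png"),camera_model(n)): print(n,*b)
s=state(); print(R.from_quat(s['eef_rot']).as_matrix().round(3)); print([k for k in dir(cell) if not k.startswith('_')])
try: print(grip_point_offset)
except Exception as e: print(e)
E
```

```text
scene green [397. 180.] [0.3937 0.3487] 47 27 80.2
scene blue [135. 370.] [ 0.5055 -0.4438] 52 31 57.2
scene violet [185. 282.] [ 0.3704 -0.2712] 50 31 84.7
scene orange [371. 245.] [0.5246 0.1605] 45 25 20.6
scene orange [172. 439.] [ 0.6729 -0.4291] 68 45 -58.3
side yellow [322. 202.] [ 0.5492 -0.345 ] 47 30 81.5
side green [308. 209.] [ 0.5938 -0.2842] 66 23 83.2
side green [317. 214.] [ 0.5593 -0.252 ] 52 28 -85.3
side green [364. 333.] [0.3912 0.3468] 46 28 80.2
side blue [336. 190.] [ 0.5022 -0.4489] 60 35 53.2
side blue [320. 208.] [ 0.553  -0.2964] 45 30 82.3
side violet [372. 212.] [ 0.3676 -0.2766] 48 28 89.1
side orange [303. 246.] [ 0.5833 -0.0378] 45 39 14.0
[[ 0.92  -0.     0.393]
 [-0.393 -0.001  0.92 ]
 [ 0.    -1.    -0.001]]
['PlanningError', 'camera_model', 'grip_point_offset', 'hand_in', 'read_camera', 'state']
-0.0187
```

```bash
python3 - <<'E'
from cell import *
from h import *
s=state(); print(turn(s,-10).round(1), turn(s,170).round(1))
d=np.array([.3925,.348,.12])-s['tcp_pos']; print(d)
a=np.radians(-10)
for k in (-10,170):
    a=np.radians(k); z=np.array([np.cos(a),np.sin(a),0]); y=np.array([0,0,-1.]); x=np.cross(y,z); print(k,x@d,y@d,z@d)
E
```

```text
[ 0.  76.9  0. ] [ 0.  76.9  0. ]
[ 0.1961452  -0.11155368 -0.0894373 ]
-10 0.07579867714950922 0.08943730400573685 0.2125364036719246
170 -0.07579867714950923 0.08943730400573685 -0.2125364036719246
```

>>> send_rows --commands '[[0,[0,0,0],[0,9.6,0]],[0,[0,0,0],[0,9.6,0]],[0,[0,0,0],[0,9.6,0]],[0,[0,0,0],[0,9.6,0]],[0,[0,0,0],[0,9.6,0]],[0,[0,0,0],[0,9.6,0]],[0,[0,0,0],[0,9.6,0]],[0,[0,0,0],[0,9.6,0]]]' --force 60

```text
time: 1.15
tcp_pos: [0.1958, 0.4584, 0.2076]
eef_rot: [0.445, -0.55, 0.552, -0.442]
force: [0.1, -0.7, -0.1]
gripper_width: 0.0855
```

>>> send_rows --commands '[[0,[0.016,0,0.043],[0,0,0]],[0,[0.016,0,0.043],[0,0,0]],[0,[0.016,0,0.043],[0,0,0]],[0,[0.016,0,0.043],[0,0,0]],[0,[0.012,0,0.041],[0,0,0]],[0,[0,0,0],[0,0,0]]]'

```text
time: 1.9
tcp_pos: [0.3921, 0.334, 0.2063]
eef_rot: [0.445, -0.551, 0.552, -0.44]
force: [-0.1, 0.5, -0.5]
gripper_width: 0.0855
```

```bash
cat > at.py <<'E'
import sys
from cell import *
from h import *
s=state(); a=list(map(float,sys.argv[1:])) # x y z yaw
print('t',round(s['time'],2),'tcp',s['tcp_pos'].round(4),'w',round(s['gripper_width'],4),'F',s['force'].round(1),'q',s['joint_positions'].round(2))
if len(a)>3: print('turn',turn(s,a[3]).round(2))
if len(a)>2: print('shift',shift(s,a[:3]).round(4))
E
python3 at.py .3925 .348 .05 -10; python3 - <<'E'
from cell import *
from h import *
m=camera_model("wrist"); p,d=read_camera("wrist"); I=p[:,:,::-1].copy(); cv2.imwrite("pics/w1.png",I); np.save("pics/w1.npy",d)
print(blocks("w",I,m))
E
```

```text
t 1.9 tcp [0.3921 0.334  0.2063] w 0.0855 F [-0.1  0.5 -0.5] q [ 0.71  0.25  0.01  1.33 -0.    2.5 ]
turn [ 0.13 -2.49  0.39]
shift [-0.0148  0.1563 -0.0023]
[]
```

View pics/w1.png

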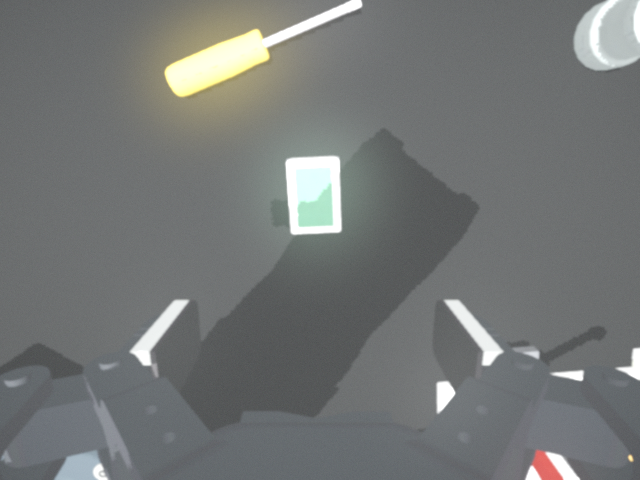

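The wrist view shows the green block at (314,195), squared up with the jaws to within 2°. Next I'll get its centre by ray.

```bash
cat >> h.py <<'E'
def bright(I,m,uv,zt=.036,thr=150):
    g=I.max(2); k=(g>thr).astype(np.uint8); k=cv2.morphologyEx(k,cv2.MORPH_CLOSE,np.ones((9,9)))
    c,_=cv2.findContours(k,cv2.RETR_EXTERNAL,cv2.CHAIN_APPROX_NONE)
    for q in c:
        if cv2.pointPolygonTest(q,tuple(map(float,uv)),False)>=0:
            W=np.array([plane(m,u,v,zt)[:2] for u,v in q[:,0]]); r=cv2.minAreaRect((W*1000).astype(np.float32))
            bp=cv2.boxPoints(r); e=max([bp[1]-bp[0],bp[2]-bp[1]],key=np.linalg.norm)
            return np.array(r[0]).round(1),np.round(r[1],1),round((np.degrees(np.arctan2(e[1],e[0]))+90)%180-90,1)
E
python3 - <<'E'
from cell import *
from h import *
m=camera_model("wrist");I=cv2.imread("pics/w1.png")
for t in (130,160,190): print(bright(I,m,(314,195),thr=t))
E
```

```text
(array([355.9, 413.6]), array([192.8, 177.4]), np.float32(77.5))
(array([392.4, 351.3]), array([68.1, 47.2]), np.float32(79.9))
(array([392.6, 351.1]), array([67. , 45.9]), np.float32(80.3))
```

>>> send_rows --commands '[[0,[-0.016,0.02,-0.002],[0.1,-2.5,0.4]],[0,[0,0.04,0],[0,0,0]],[0,[0,0.04,0],[0,0,0]],[0,[0,0.03,0],[0,0,0]],[0,[0,0,0],[0,0,0]]]'

```text
time: 2.58
tcp_pos: [0.388, 0.3542, 0.0732]
eef_rot: [-0.456, 0.541, -0.539, 0.457]
force: [0.5, -0.1, -0.1]
gripper_width: 0.0856
```

```bash
python3 at.py .3925 .350 .010 -10
```

```text
t 2.58 tcp [0.388  0.3542 0.0732] w 0.0856 F [ 0.5 -0.1 -0.1] q [ 0.74  0.33 -0.23  1.01  0.    2.48]
turn [ 0.09  0.42 -0.09]
shift [0.0034 0.0632 0.0052]
```

>>> send_rows --commands '[[0,[0.003,0.02,0.005],[0,0,0]],[0,[0,0.022,0],[0,0,0]],[0,[0,0.02,0],[0,0,0]],[0,[0,0.001,0],[0,0,0]]]'

```text
time: 3.08
tcp_pos: [0.3928, 0.3545, 0.0147]
eef_rot: [-0.455, 0.54, -0.538, 0.46]
force: [1.3, 0.3, 0.5]
gripper_width: 0.0854
```

>>> send_rows --commands '[[1,[0,0,0],[0,0,0]],[1,[0,0,0],[0,0,0]],[1,[0,0,0],[0,0,0]],[1,[0,0,0],[0,0,0]],[1,[0,0,0],[0,0,0]]]' --force 60

```text
time: 3.7
tcp_pos: [0.3941, 0.3565, 0.0187]
eef_rot: [-0.454, 0.54, -0.538, 0.461]
force: [0.3, 0.4, 0.6]
gripper_width: 0.0004
```

```bash
python3 at.py .3925 .350 .24 -10
```

```text
t 3.7 tcp [0.3941 0.3565 0.0187] w 0.0004 F [0.3 0.4 0.6] q [ 0.73  0.38 -0.31  0.87  0.    2.47]
turn [-0.27  0.64 -0.61]
shift [ 0.0043 -0.2213  0.0005]
```

```bash
python3 - <<'E'
from cell import *
from h import *
for n in ("scene","side"):
    p,d=read_camera(n); I=p[:,:,::-1].copy(); cv2.imwrite(f"pics/{n}1.png",I)
    for b in blocks(n,I,camera_model(n)): print(n,*b)
a=cv2.imread("pics/scene1.png")[100:280,310:520];b=cv2.imread("pics/side1.png")[200:420,280:540]
cv2.imwrite("pics/c1.png",np.hstack([cv2.resize(a,(400,343)),cv2.resize(b,(400,343))]))
E
```

```text
scene yellow [423. 160.] [0.3728 0.4601] 52 35 12.2
scene green [396. 182.] [0.3952 0.3429] 47 27 80.0
scene blue [135. 370.] [ 0.5055 -0.4438] 52 31 57.2
scene violet [185. 282.] [ 0.3704 -0.2712] 50 31 84.7
scene orange [371. 245.] [0.5247 0.1606] 45 25 20.6
scene orange [172. 439.] [ 0.6729 -0.4291] 68 45 -58.3
side yellow [322. 202.] [ 0.5492 -0.345 ] 47 30 81.5
side green [308. 209.] [ 0.5938 -0.2842] 66 23 83.2
side green [317. 214.] [ 0.5593 -0.252 ] 52 28 -85.3
side green [365. 336.] [0.3907 0.3588] 43 27 80.2
side blue [335. 190.] [ 0.5062 -0.4468] 57 28 81.6
side blue [320. 208.] [ 0.553  -0.2964] 45 30 82.3
side orange [303. 246.] [ 0.5834 -0.0378] 45 39 14.0
```

View pics/c1.png

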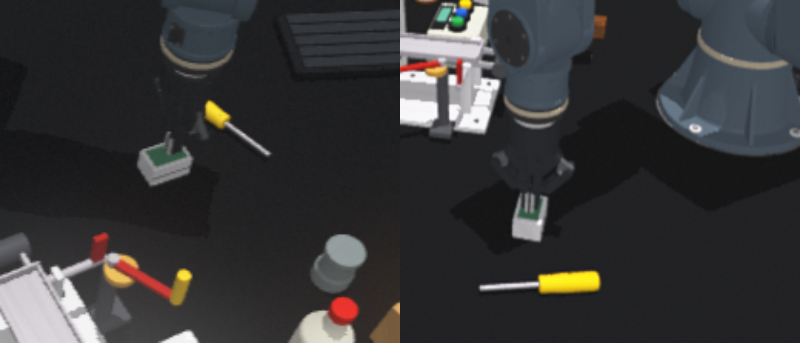

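```bash
python3 - <<'E'
from cell import *
from h import *
s=state(); print(s['tcp_pos'],s['time'])
for n in ("scene","side"):
    m=camera_model(n); I=cv2.imread(f"pics/{n}1.png"); u,v=proj(m,s['tcp_pos']); u2,v2=proj(m,s['tcp_pos']+[0,0,.0187]); print(n,u,v,u2,v2)
    x,y=int(u),int(v); c=cv2.resize(I[y-40:y+35,x-40:x+40],(400,375),interpolation=cv2.INTER_CUBIC)
    for (a,b),col in (((u,v),(0,0,255)),((u2,v2),(255,0,255))): cv2.circle(c,(int((a-x+40)*5),int((b-y+40)*5)),4,col,1)
    cv2.imwrite(f"pics/tip_{n}.png",c)
cv2.imwrite("pics/tip.png",np.hstack([cv2.imread("pics/tip_scene.png"),cv2.imread("pics/tip_side.png")]))
E
```

```text
[0.39407855 0.35643785 0.01861758] 3.8
scene 398.3604179013074 183.4695272209081 399.4733739564068 179.080529990149
side 362.94083935531313 340.9199426715121 363.2185109005509 335.0228010850261
```

View pics/tip.png

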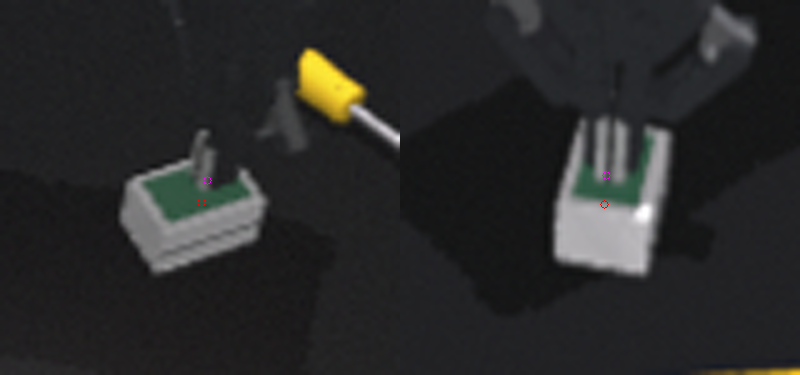

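The fingers are standing on top of the block, at about z 0.036, while the TCP reads 0.0187. So the real tips are about 17 mm above the reported TCP. I'll lift, open and go lower.

>>> send_rows --commands '[[1,[0,-0.03,0],[0,0,0]],[0,[0.004,-0.02,0],[-0.3,0.6,-0.6]],[0,[0,0,0],[0,0,0]],[0,[0,0,0],[0,0,0]],[0,[0,0,0],[0,0,0]]]'

```text
time: 4.42
tcp_pos: [0.3922, 0.3512, 0.0678]
eef_rot: [-0.456, 0.542, -0.541, 0.454]
force: [-0.7, 0.0, 0.4]
gripper_width: 0.0725
```

```bash
python3 at.py .3925 .350 -.008 -10;  python3 - <<'E'
from cell import *
from h import *
n="scene"
p,d=read_camera(n); I=p[:,:,::-1].copy(); cv2.imwrite(f"pics/{n}2.png",I)
for b in blocks(n,I,camera_model(n))[:2]: print(n,*b)
m=camera_model("wrist"); p,d=read_camera("wrist"); I=p[:,:,::-1].copy(); cv2.imwrite("pics/w2.png",I)
E
```

```text
t 4.42 tcp [0.3922 0.3512 0.0678] w 0.0725 F [-0.7  0.   0.4] q [ 0.73  0.34 -0.23  1.    0.    2.47]
turn [0.13 0.04 0.12]
shift [0.001  0.0758 0.0007]
scene green [397. 181.] [0.3939 0.3487] 48 27 80.2
scene blue [135. 370.] [ 0.5055 -0.4438] 52 31 57.2
```

View pics/w2.png

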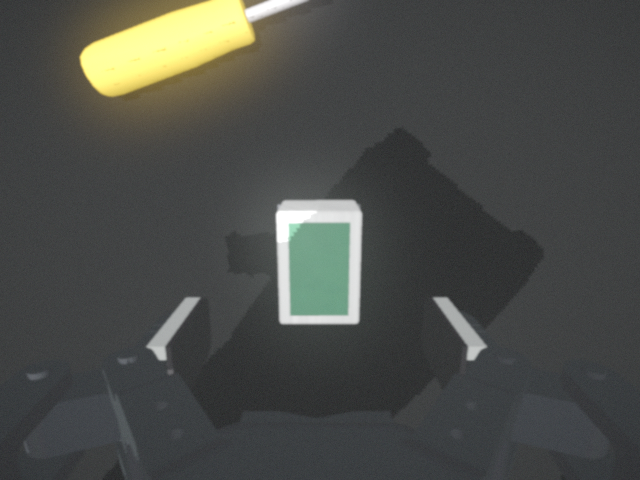

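The block is at (319,265), unmoved, and centred between the pads. I'll descend to TCP z ≈ -0.008, in steps with a force check.

>>> send_rows --commands '[[0,[0,0.03,0],[0,0,0]],[0,[0,0.025,0],[0,0,0]],[0,[0,0.014,0],[0,0,0]],[0,[0,0.005,0],[0,0,0]],[0,[0,0.003,0],[0,0,0]]]'

```text
time: 5.15
tcp_pos: [0.3922, 0.3514, -0.0114]
eef_rot: [-0.456, 0.542, -0.541, 0.454]
force: [0.2, 0.2, 0.5]
gripper_width: 0.0857
```

>>> send_rows --commands '[[1,[0,0,0],[0,0,0]],[1,[0,0,0],[0,0,0]],[1,[0,0,0],[0,0,0]],[1,[0,0,0],[0,0,0]],[1,[0,0,0],[0,0,0]]]' --force 60

```text
time: 5.78
tcp_pos: [0.3929, 0.3521, -0.0098]
eef_rot: [-0.455, 0.542, -0.541, 0.455]
force: [-0.7, 0.2, -2.4]
gripper_width: 0.0427
```

>>> send_rows --commands '[[1,[0,-0.02,0],[0,0,0]],[1,[0,-0.04,0],[0,-5,0]],[1,[0,-0.04,0],[0,-10.4,0]],[1,[0,-0.04,0],[0,-10.4,0]],[1,[0,-0.04,0],[0,-10.4,0]],[1,[0,-0.03,0],[0,-10.4,0]],[1,[0,0,0],[0,-10.4,0]],[1,[0,0,0],[0,-10.4,0]]]'

```text
time: 6.78
tcp_pos: [0.3922, 0.3512, 0.2065]
eef_rot: [0.683, -0.187, 0.185, -0.682]
force: [-0.3, 0.7, -2.8]
gripper_width: 0.0427
```

>>> send_rows --commands '[[1,[0,0,0],[0,-10.4,0]],[1,[0,0,0],[0,-10.4,0]],[1,[0,0,0],[0,-3.5,0]],[1,[0,0,0],[0,0,0]]]'

```text
time: 7.28
tcp_pos: [0.392, 0.351, 0.2063]
eef_rot: [0.707, -0.033, 0.032, -0.706]
force: [0.1, 0.4, -2.2]
gripper_width: 0.0427
```

```bash
python3 at.py .45 .03 .25 82.5
```

```text
t 7.28 tcp [0.392  0.351  0.2063] w 0.0427 F [ 0.1  0.4 -2.2] q [0.73 0.27 0.03 1.33 0.   0.82]
turn [ 0.11  2.22 -0.14]
shift [ 0.0872 -0.0433 -0.3144]
```

```bash
python3 - <<'E'
from cell import *
from h import *
yaw=np.radians(-7.45); Rz=np.array([[np.cos(yaw),np.sin(yaw)],[-np.sin(yaw),np.cos(yaw)]]) # world->cab
for n in ("scene","side"):
    m=camera_model(n); D=np.load(f"pics/{n}0_d.npy"); P=cloud(m,D)
    k=(D>0)&(P[...,2]>.108)&(P[...,2]<.128)&(P[...,0]>.42)&(P[...,0]<.68)&(abs(P[...,1])<.1)
    q=P[k]; c=q[:,:2]@Rz.T
    for lo in np.arange(.44,.66,.02):
        s=(c[:,0]>lo)&(c[:,0]<lo+.02)
        if s.sum()>10:
            yy=c[s,1]; zz=q[s,2]
            print(n,round(lo,2),s.sum(),'y pct',np.percentile(yy,[2,10,50,90,98]).round(3),'z',np.percentile(zz,[10,50,90]).round(3))
I=cv2.imread("pics/scene0.png"); cv2.imwrite("pics/tr1.png",cv2.resize(I[215:320,280:390],None,fx=7,fy=5.7*1,interpolation=cv2.INTER_CUBIC))
I=cv2.imread("pics/side0.png"); cv2.imwrite("pics/tr2.png",cv2.resize(I[210:290,260:360],None,fx=7.5,fy=7.5,interpolation=cv2.INTER_CUBIC))
E
```

```text
scene 0.44 299 y pct [0.044 0.049 0.081 0.112 0.118] z [0.11  0.117 0.121]
scene 0.46 29 y pct [0.053 0.053 0.059 0.109 0.111] z [0.109 0.111 0.113]
scene 0.48 267 y pct [0.033 0.051 0.082 0.112 0.133] z [0.114 0.117 0.126]
scene 0.5 425 y pct [0.017 0.03  0.084 0.144 0.162] z [0.112 0.115 0.119]
scene 0.52 240 y pct [0.048 0.055 0.082 0.111 0.115] z [0.114 0.116 0.121]
scene 0.54 261 y pct [0.048 0.052 0.083 0.112 0.115] z [0.114 0.116 0.122]
scene 0.56 262 y pct [0.048 0.053 0.081 0.111 0.115] z [0.114 0.116 0.122]
scene 0.58 270 y pct [0.049 0.055 0.083 0.111 0.114] z [0.114 0.116 0.122]
scene 0.6 281 y pct [0.049 0.055 0.083 0.112 0.115] z [0.113 0.116 0.122]
scene 0.62 246 y pct [0.049 0.053 0.083 0.112 0.115] z [0.113 0.116 0.122]
side 0.44 81 y pct [0.044 0.053 0.088 0.118 0.122] z [0.11  0.118 0.121]
side 0.46 32 y pct [0.051 0.057 0.103 0.111 0.114] z [0.109 0.111 0.114]
side 0.48 121 y pct [0.031 0.051 0.096 0.137 0.155] z [0.113 0.117 0.125]
side 0.5 127 y pct [0.024 0.047 0.081 0.134 0.149] z [0.113 0.117 0.122]
side 0.52 99 y pct [0.048 0.05  0.074 0.115 0.117] z [0.114 0.117 0.123]
side 0.54 90 y pct [0.048 0.052 0.074 0.114 0.116] z [0.114 0.117 0.123]
side 0.56 103 y pct [0.046 0.05  0.08  0.116 0.118] z [0.114 0.117 0.123]
side 0.58 98 y pct [0.046 0.051 0.079 0.115 0.117] z [0.114 0.117 0.123]
side 0.6 100 y pct [0.048 0.052 0.08  0.116 0.118] z [0.114 0.117 0.123]
side 0.62 95 y pct [0.046 0.05  0.076 0.116 0.118] z [0.114 0.116 0.122]
side 0.64 60 y pct [0.048 0.05  0.062 0.116 0.117] z [0.114 0.117 0.124]
side 0.66 66 y pct [-0.01   0.001  0.047  0.139  0.141] z [0.112 0.119 0.125]
```

View pics/tr1.png

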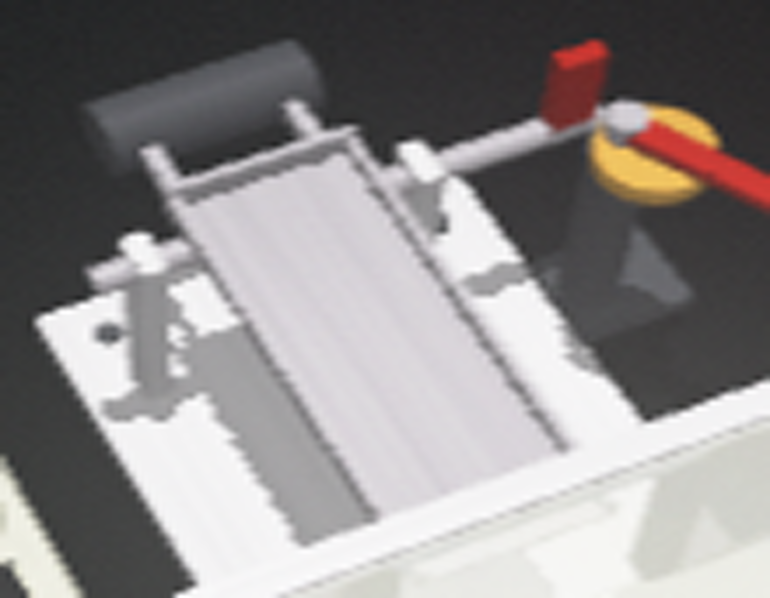

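View pics/tr2.png

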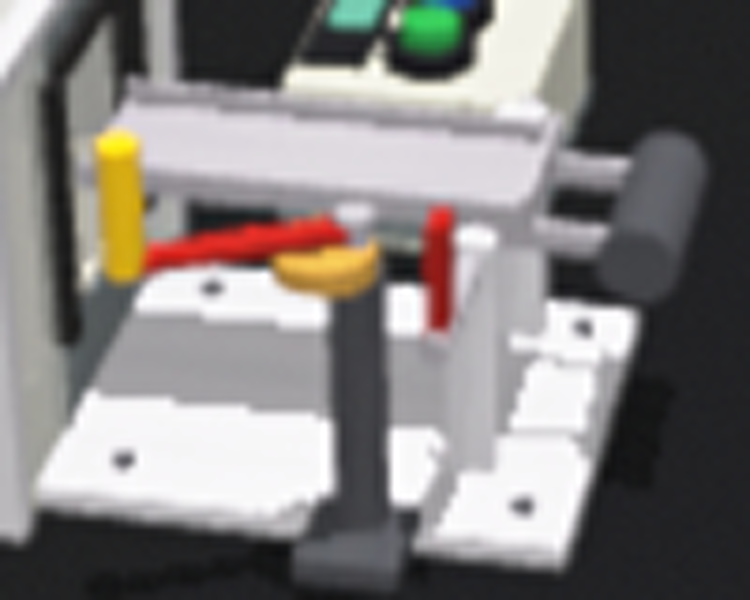

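The crops show the tray rails, the red arm and the cam clearly. Depth gives a tray yaw of -7.45° and a set point at world (0.590, 0.0065). I'll carry the block there.

>>> send_rows --commands '[[1,[0,-0.015,0],[0.1,2.2,-0.1]],[1,[0.035,0,-0.045],[0,0,0]],[1,[0.035,0,-0.045],[0,0,0]],[1,[0.035,0,-0.045],[0,0,0]],[1,[0.035,0,-0.045],[0,0,0]],[1,[0.035,0,-0.045],[0,0,0]],[1,[0.035,0,-0.045],[0,0,0]],[1,[0.02,0,-0.03],[0,0,0]]]'

```text
time: 8.28
tcp_pos: [0.5829, 0.0143, 0.221]
eef_rot: [-0.705, 0.051, -0.05, 0.705]
force: [-0.4, 0.7, -2.4]
gripper_width: 0.0433
```

```bash
python3 at.py .590 .0065 .107 82.55
```

```text
t 8.28 tcp [0.5829 0.0143 0.221 ] w 0.0433 F [-0.4  0.7 -2.4] q [0.02 0.39 0.24 1.42 0.   0.17]
turn [ 0.   -0.7  -0.05]
shift [ 0.0082  0.114  -0.0067]
```

>>> send_rows --commands '[[1,[0.008,0.02,-0.007],[0,-0.7,0]],[1,[0,0.03,0],[0,0,0]],[1,[0,0.03,0],[0,0,0]],[1,[0,0,0],[0,0,0]]]'

```text
time: 8.78
tcp_pos: [0.5909, 0.0023, 0.1382]
eef_rot: [0.705, -0.051, 0.05, -0.705]
force: [0.0, 0.3, -2.3]
gripper_width: 0.0424
```

```bash
python3 at.py .590 .0065 .107 82.55; python3 - <<'E'
from cell import *
from h import *
o=[]
for n,(y,x) in (("scene",(190,250)),("side",(160,220))):
    p,d=read_camera(n); I=p[:,:,::-1].copy(); cv2.imwrite(f"pics/{n}3.png",I); o.append(cv2.resize(I[y:y+140,x:x+160],(400,350),interpolation=cv2.INTER_CUBIC))
cv2.imwrite("pics/c3.png",np.hstack(o))
E
```

```text
t 8.78 tcp [0.5909 0.0023 0.1382] w 0.0424 F [ 0.   0.3 -2.3] q [ 0.    0.42  0.08  1.22 -0.    0.15]
turn [ 0.02 -0.7  -0.07]
shift [-0.0015  0.0312  0.0041]
```

View pics/c3.png

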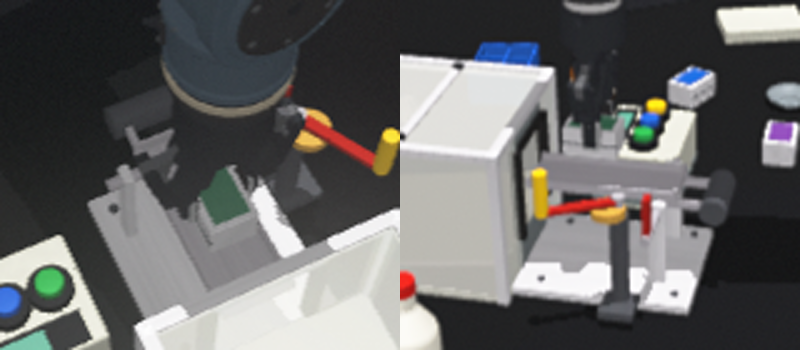

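>>> send_rows --commands '[[1,[-0.001,0.012,0.004],[0,-0.7,0]],[1,[0,0.01,0],[0,0,0]],[1,[0,0.006,0],[0,0,0]],[1,[0,0,0],[0,0,0]]]'

```text
time: 9.38
tcp_pos: [0.5935, 0.0072, 0.1135]
eef_rot: [-0.706, 0.043, -0.048, 0.706]
force: [0.9, -0.4, -1.0]
gripper_width: 0.0428
```

```bash
python3 at.py .590 .0065 .107 82.55; python3 - <<'E'
from cell import *
from h import *
o=[]
for n,(y,x) in (("scene",(190,250)),("side",(160,220))):
    p,d=read_camera(n); I=p[:,:,::-1].copy(); cv2.imwrite(f"pics/{n}4.png",I); o.append(cv2.resize(I[y:y+140,x:x+160],(400,350),interpolation=cv2.INTER_CUBIC))
cv2.imwrite("pics/c4.png",np.hstack(o))
E
```

```text
t 9.38 tcp [0.5935 0.0072 0.1135] w 0.0428 F [ 0.9 -0.4 -1. ] q [ 0.01  0.43  0.02  1.16 -0.    0.14]
turn [-0.04  0.09  0.36]
shift [-0.0034  0.0065 -0.0011]
```

View pics/c4.png

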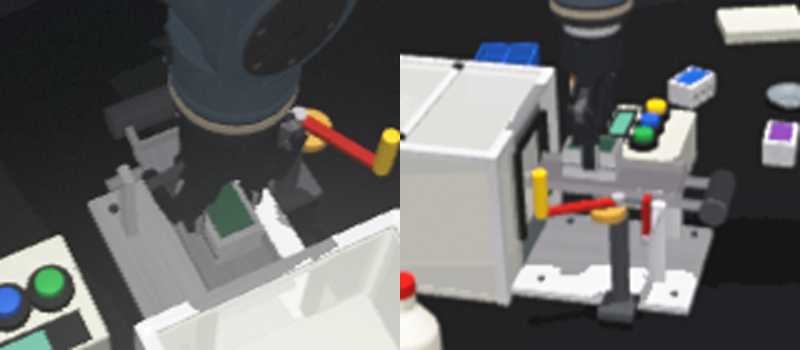

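>>> send_rows --commands '[[1,[-0.002,0.003,-0.001],[0,0,0]],[1,[0,0,0],[0,0,0]]]'

```text
time: 9.72
tcp_pos: [0.5918, 0.0063, 0.1112]
eef_rot: [-0.706, 0.043, -0.048, 0.706]
force: [-0.2, 0.7, -1.6]
gripper_width: 0.0428
```

```bash
python3 at.py .590 .0065 .107 82.55; python3 - <<'E'
from cell import *
from h import *
n="side"; m=camera_model(n)
D0=np.load("pics/side0_d.npy"); p,D=read_camera(n); cv2.imwrite("pics/side5.png",p[:,:,::-1]); P=cloud(m,D)
cv2.imwrite("pics/c5.png",cv2.resize(p[190:290,250:380,::-1],(780,600),interpolation=cv2.INTER_CUBIC))
E
```

```text
t 9.72 tcp [0.5918 0.0063 0.1112] w 0.0428 F [-0.2  0.7 -1.6] q [ 0.01  0.43  0.01  1.15 -0.    0.14]
turn [-0.05  0.08  0.44]
shift [-0.0019  0.0042 -0.    ]
```

View pics/c5.png

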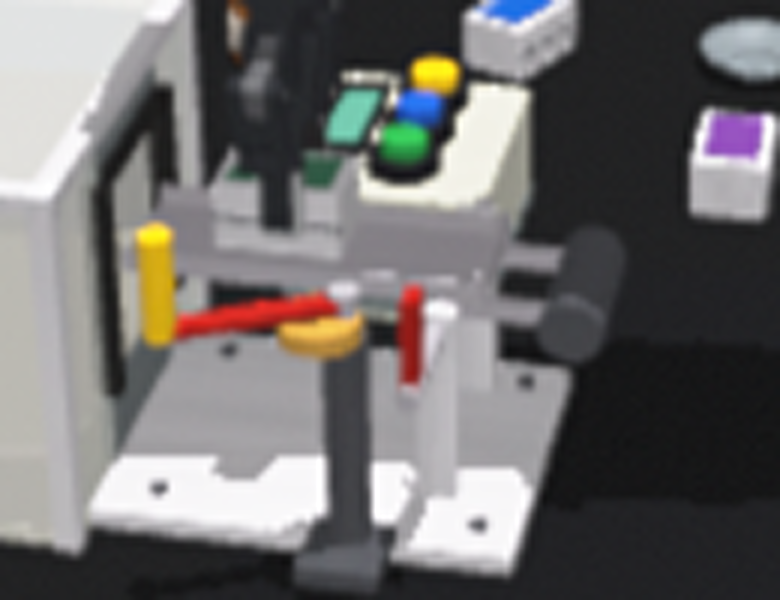

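The block sits just above the tray between the rails, and the tray is level. I'll go 3 mm lower and release.

>>> send_rows --commands '[[1,[-0.002,0.0035,0],[0,0,0]],[0,[0,0,0],[0,0,0]],[0,[0,0,0],[0,0,0]],[0,[0,0,0],[0,0,0]],[0,[0,0,0],[0,0,0]],[0,[0,0,0],[0,0,0]]]'

```text
time: 10.52
tcp_pos: [0.5905, 0.0066, 0.1084]
eef_rot: [-0.705, 0.042, -0.049, 0.706]
force: [-0.8, 0.3, -0.7]
gripper_width: 0.0853
```

```bash
python3 at.py; cat > look.py <<'E'
import sys
from cell import *
from h import *
t=sys.argv[1]; o=[]
for n in ("scene","side"):
    p,d=read_camera(n); I=p[:,:,::-1].copy(); cv2.imwrite(f"pics/{n}_{t}.png",I); np.save(f"pics/{n}_{t}.npy",d)
    for b in blocks(n,I,camera_model(n)): print(n,*b)
    if n=="scene": o.append(cv2.resize(I[200:460,270:530],(400,400)))
    else: o.append(cv2.resize(I[140:340,140:340],(400,400)))
cv2.imwrite(f"pics/look_{t}.png",np.hstack(o))
E
python3 look.py 6
```

```text
t 10.53 tcp [0.5905 0.0066 0.1084] w 0.0853 F [-0.8  0.3 -0.7] q [ 0.01  0.43  0.    1.14 -0.    0.14]
scene blue [135. 370.] [ 0.5055 -0.4438] 52 31 57.2
scene violet [185. 282.] [ 0.3704 -0.2712] 50 31 84.7
scene orange [172. 439.] [ 0.6729 -0.4291] 68 45 -58.3
side yellow [322. 202.] [ 0.5492 -0.3449] 49 29 -86.1
side green [317. 213.] [ 0.5592 -0.2525] 52 28 -85.3
side blue [336. 190.] [ 0.5022 -0.4489] 60 35 53.2
side blue [320. 208.] [ 0.553  -0.2964] 45 30 82.3
side violet [372. 212.] [ 0.3676 -0.2766] 48 28 89.1
side orange [303. 246.] [ 0.5838 -0.0373] 45 39 14.0
```

View pics/look_6.png

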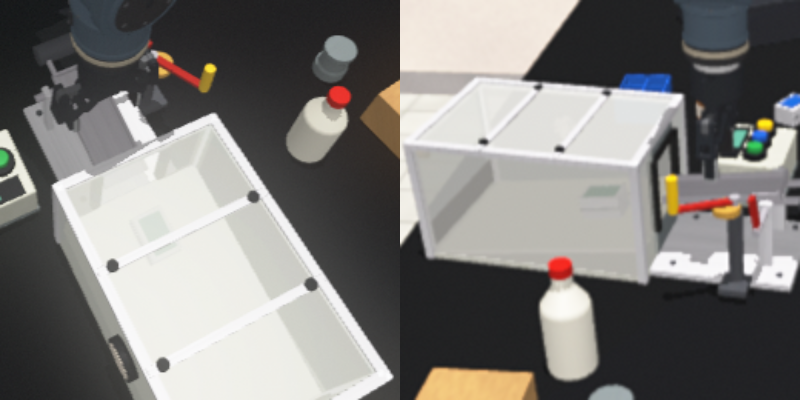

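Block b is in: it shows inside the chamber at about (150,235) in the left crop and the tray is back level. Violet is next.

>>> send_rows --commands '[[0,[0,-0.03,0],[0,0,0]],[0,[0,-0.04,0],[0,0,0]],[0,[0,-0.04,0],[0,0,0]],[0,[-0.04,0,0],[0,10.4,0]],[0,[0,0,0],[0,10.4,0]],[0,[0,0,0],[0,10.4,0]],[0,[0,0,0],[0,10.4,0]],[0,[0,0,0],[0,10.4,0]]]'

```text
time: 11.62
tcp_pos: [0.549, 0.0119, 0.2224]
eef_rot: [-0.607, 0.355, -0.362, 0.611]
force: [0.3, -0.2, -0.1]
gripper_width: 0.0851
```

>>> send_rows --commands '[[0,[0,0,0],[0,10.4,0]],[0,[0,0,0],[0,10.4,0]],[0,[0,0,0],[0,10.4,0]],[0,[0,0,0],[0,5,0]],[0,[0,0,0],[0,0,0]]]'

```text
time: 12.25
tcp_pos: [0.549, 0.0119, 0.2225]
eef_rot: [0.459, -0.533, 0.538, -0.465]
force: [-0.7, 0.1, -0.0]
gripper_width: 0.0857
```

```bash
python3 at.py .369 -.274 .15 -4; python3 - <<'E'
from cell import *
from h import *
m=camera_model("scene"); print(plane(m,210,243,.03),plane(m,163,250,.036))
E
```

```text
t 12.25 tcp [0.549  0.0119 0.2225] w 0.0857 F [-0.7  0.1 -0. ] q [ 0.02  0.3   0.12  1.37 -0.    1.74]
turn [-0.64 -4.39 -0.07]
shift [ 0.3093  0.0705 -0.1371]
[ 0.29875284 -0.17454136  0.03      ] [ 0.25928058 -0.28153498  0.036     ]
```

>>> send_rows --commands '[[0,[0,0,0],[-0.6,-4.4,0]],[0,[0.05,0,-0.027],[0,0,0]],[0,[0.05,0,-0.027],[0,0,0]],[0,[0.05,0,-0.027],[0,0,0]],[0,[0.05,0,-0.027],[0,0,0]],[0,[0.05,0,-0.027],[0,0,0]],[0,[0.045,0.03,-0.024],[0,0,0]],[0,[0,0.03,0],[0,0,0]]]'

```text
time: 13.25
tcp_pos: [0.3695, -0.2825, 0.1623]
eef_rot: [0.488, -0.509, 0.513, -0.49]
force: [0.0, 0.7, 0.1]
gripper_width: 0.0854
```

```bash
python3 at.py .369 -.274 .07 -4; cat > wl.py <<'E'
import sys
from cell import *
from h import *
m=camera_model("wrist"); p,d=read_camera("wrist"); I=p[:,:,::-1].copy(); cv2.imwrite(f"pics/w_{sys.argv[1]}.png",I)
for b in blocks("w",I,m): print(*b)
E
python3 wl.py 7
```

```text
t 13.25 tcp [ 0.3695 -0.2825  0.1623] w 0.0854 F [0.  0.7 0.1] q [-0.65  0.15 -0.23  1.18  0.    0.96]
turn [-0.31  1.52  0.14]
shift [-0.0087  0.0923 -0.0014]
yellow [613. 127.] [ 0.5873 -0.2189] 38 35 9.9
violet [315. 210.] [ 0.3709 -0.2699] 50 30 84.1
orange [174. 231.] [ 0.2622 -0.2814] 71 51 -9.7
```

View pics/w_7.png

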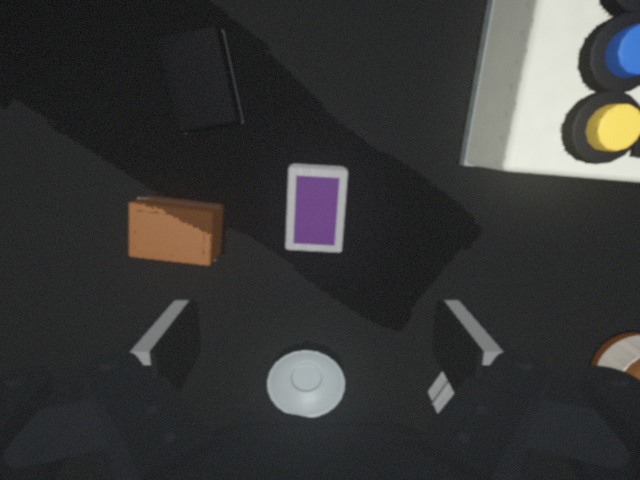

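Violet is at (315,210), measured at (0.3705,-0.271), with clear space around it for the fingers.

>>> send_rows --commands '[[0,[-0.012,0.03,0],[-0.3,3.1,0.1]],[0,[0,0.04,0],[0,0,0]],[0,[0,0.04,0],[0,0,0]],[0,[0,0,0],[0,0,0]]]'

```text
time: 13.8
tcp_pos: [0.3702, -0.2675, 0.0481]
eef_rot: [-0.477, 0.523, -0.521, 0.477]
force: [-0.4, 0.8, 0.6]
gripper_width: 0.0853
```

```bash
python3 at.py .3705 -.271 -.010 -5.6
```

```text
t 13.8 tcp [ 0.3702 -0.2675  0.0481] w 0.0853 F [-0.4  0.8  0.6] q [-0.63  0.23 -0.44  0.9   0.    1.03]
turn [ 0.15  0.5  -0.1 ]
shift [0.0036 0.0581 0.0008]
```

>>> send_rows --commands '[[0,[0.0035,0.02,0.001],[0.1,0.5,0]],[0,[0,0.02,0],[0,0,0]],[0,[0,0.012,0],[0,0,0]],[0,[0,0.005,0],[0,0,0]],[1,[0,0,0],[0,0,0]],[1,[0,0,0],[0,0,0]],[1,[0,0,0],[0,0,0]],[1,[0,0,0],[0,0,0]]]' --force 80

```text
time: 14.8
tcp_pos: [0.3764, -0.2738, -0.001]
eef_rot: [0.476, -0.52, 0.525, -0.477]
force: [-0.2, -0.4, -3.0]
gripper_width: 0.0422
```

```bash
python3 at.py .3705 -.271 -.010 -5.6
```

```text
t 14.8 tcp [ 0.3764 -0.2738 -0.001 ] w 0.0422 F [-0.2 -0.4 -3. ] q [-0.63  0.29 -0.5   0.77  0.    1.03]
turn [-0.43  0.34  0.18]
shift [-0.0023  0.009  -0.0062]
```

>>> send_rows --commands '[[1,[0,-0.04,0],[0,0,0]],[1,[0,-0.05,0],[0,-10.4,0]],[1,[0,-0.05,0],[0,-10.4,0]],[1,[0,-0.05,0],[0,-10.4,0]],[1,[0,-0.03,0],[0,-10.4,0]],[1,[0,0,0],[0,-10.4,0]],[1,[0,0,0],[0,-10.4,0]],[1,[0,0,0],[0,-10.4,0]]]'

```text
time: 15.8
tcp_pos: [0.3738, -0.272, 0.2266]
eef_rot: [0.697, -0.122, 0.127, -0.696]
force: [-0.3, -1.1, -2.6]
gripper_width: 0.0421
```

>>> send_rows --commands '[[1,[0,0,0],[0,-10.4,0]],[1,[0,0,0],[0,-5,0]],[1,[0,0,0],[0,0,0]]]'

```text
time: 16.18
tcp_pos: [0.3735, -0.2718, 0.2265]
eef_rot: [0.707, -0.024, 0.028, -0.706]
force: [0.3, 0.6, -2.8]
gripper_width: 0.042
```

```bash
python3 at.py .590 .0065 .22 82.55
```

```text
t 16.18 tcp [ 0.3735 -0.2718  0.2265] w 0.042 F [ 0.3  0.6 -2.8] q [-0.63  0.13 -0.1   1.34  0.   -0.56]
turn [0.1  3.22 0.36]
shift [0.1953 0.0072 0.2935]
```

>>> send_rows --commands '[[1,[0,0,0],[0.1,3.2,0.4]],[1,[0.03,0,0.05],[0,0,0]],[1,[0.03,0,0.05],[0,0,0]],[1,[0.03,0,0.05],[0,0,0]],[1,[0.03,0,0.05],[0,0,0]],[1,[0.03,0,0.05],[0,0,0]],[1,[0.028,0,0.05],[0,0,0]],[1,[0,0,0],[0,0,0]]]'

```text
time: 17.18
tcp_pos: [0.5984, 0.0081, 0.225]
eef_rot: [0.705, -0.056, 0.055, -0.705]
force: [-0.8, -0.9, -2.4]
gripper_width: 0.0422
```

```bash
python3 at.py .590 .0065 .125 82.55
```

```text
t 17.18 tcp [0.5984 0.0081 0.225 ] w 0.0422 F [-0.8 -0.9 -2.4] q [ 0.01  0.43  0.3   1.44 -0.    0.17]
turn [ 0.04 -1.57 -0.09]
shift [-0.0079  0.1    -0.0029]
```

>>> send_rows --commands '[[1,[-0.008,0.03,-0.003],[0,-1.5,0]],[1,[0,0.03,0],[0,0,0]],[1,[0,0.02,0],[0,0,0]],[1,[0,0,0],[0,0,0]]]'

```text
time: 17.68
tcp_pos: [0.5889, 0.0056, 0.1425]
eef_rot: [0.706, -0.05, 0.048, -0.705]
force: [-0.1, -0.2, -2.3]
gripper_width: 0.0418
```

```bash
python3 at.py .590 .0065 .110 82.55; python3 - <<'E'
from cell import *
from h import *
n="side"; m=camera_model(n)
p,D=read_camera(n); I=p[:,:,::-1].copy()
cv2.imwrite("pics/c7.png",cv2.resize(I[170:290,250:380],(715,660)[:2],interpolation=cv2.INTER_CUBIC)[:600])
E
```

```text
t 17.68 tcp [0.5889 0.0056 0.1425] w 0.0418 F [-0.1 -0.2 -2.3] q [ 0.01  0.42  0.08  1.23 -0.    0.15]
turn [ 0.07 -0.5  -0.13]
shift [0.001  0.0325 0.0011]
```

View pics/c7.png

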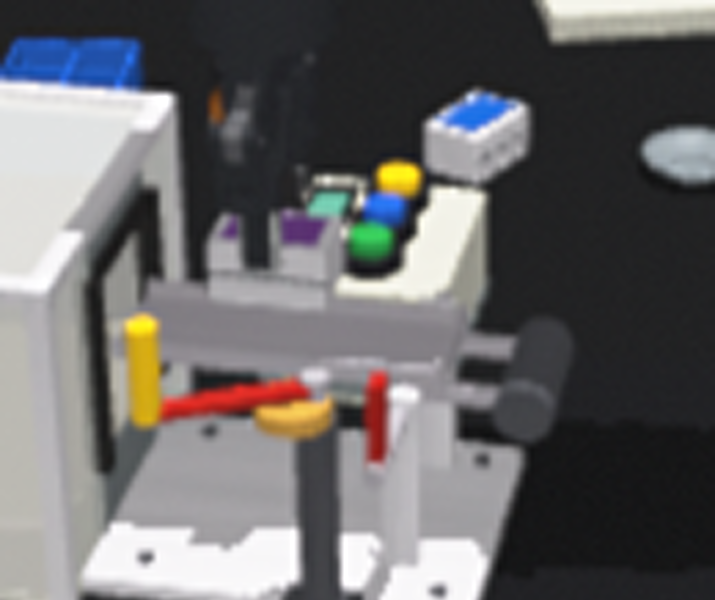

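```bash
python3 - <<'E'
from cell import *
from h import *
m=camera_model("side")
for z in (.115,.125,.135,.145,.155,.165,.175,.185,.195): print(z,np.round(proj(m,[.592,.0275,z]),1))
E
```

```text
0.115 [297.1 234.2]
0.125 [297.  231.3]
0.135 [296.8 228.3]
0.145 [296.7 225.3]
0.155 [296.6 222.2]
0.165 [296.5 219.2]
0.175 [296.4 216.1]
0.185 [296.3 213. ]
0.195 [296.2 209.9]
```

>>> send_rows --commands '[[1,[0.001,0.015,0.001],[0,-0.5,0]],[1,[0,0.01,0],[0,0,0]],[1,[0,0,0],[0,0,0]]]'

```text
time: 18.1
tcp_pos: [0.5916, 0.0062, 0.1187]
eef_rot: [0.706, -0.046, 0.047, -0.705]
force: [-0.3, -0.4, -2.5]
gripper_width: 0.042
```

```bash
python3 at.py .590 .0065 .110 82.55; python3 - <<'E'
from cell import *
from h import *
n="side"; m=camera_model(n)
p,D=read_camera(n); I=p[:,:,::-1].copy()
cv2.imwrite("pics/c8.png",cv2.resize(I[190:290,250:380],(780,600),interpolation=cv2.INTER_CUBIC))
E
```

```text
t 18.1 tcp [0.5916 0.0062 0.1187] w 0.042 F [-0.3 -0.4 -2.5] q [ 0.01  0.43  0.04  1.17 -0.    0.14]
turn [ 0.04 -0.04  0.09]
shift [-0.0017  0.0086  0.0001]
```

View pics/c8.png

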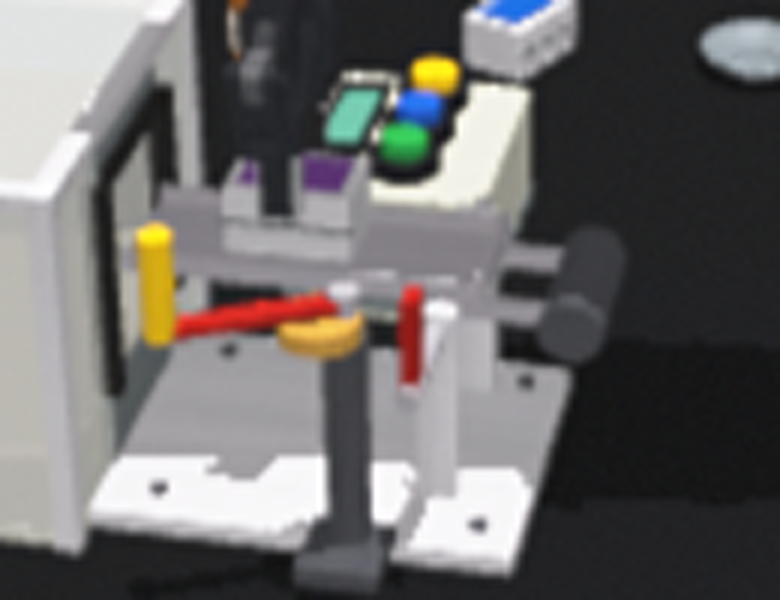

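The violet block is just above the tray, between the rails. I'll release it.

>>> send_rows --commands '[[1,[-0.001,0.005,0],[0,0,0]],[0,[0,0.001,0],[0,0,0]],[0,[0,0,0],[0,0,0]],[0,[0,0,0],[0,0,0]],[0,[0,0,0],[0,0,0]],[0,[0,0,0],[0,0,0]],[0,[0,0,0],[0,0,0]]]'

```text
time: 19.02
tcp_pos: [0.5919, 0.0064, 0.1144]
eef_rot: [0.706, -0.044, 0.048, -0.705]
force: [0.3, 0.1, 0.0]
gripper_width: 0.0856
```

```bash
python3 look.py 9
```

```text
scene blue [135. 370.] [ 0.5055 -0.4438] 52 31 57.2
scene orange [172. 438.] [ 0.6728 -0.429 ] 68 45 -58.3
side yellow [322. 202.] [ 0.5495 -0.3456] 47 30 81.5
side green [317. 214.] [ 0.5593 -0.252 ] 52 28 -85.3
side blue [336. 190.] [ 0.5022 -0.4489] 60 35 53.2
side blue [320. 208.] [ 0.553  -0.2964] 45 30 82.3
side orange [303. 246.] [ 0.5838 -0.0371] 45 39 14.0
```

View pics/look_9.png

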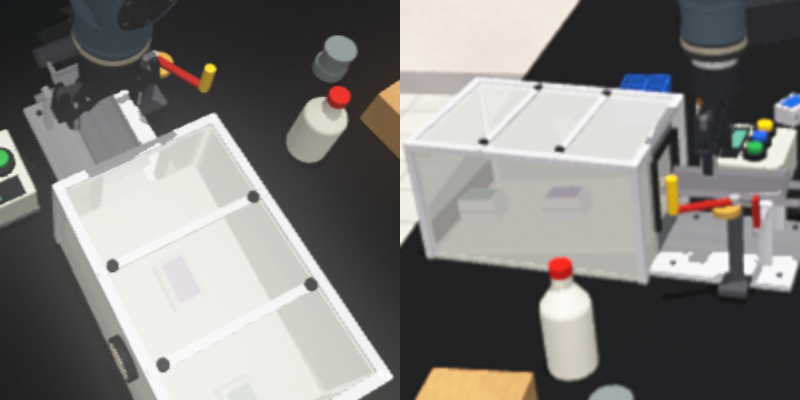

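Green and violet are both inside. Now the blue block.

>>> send_rows --commands '[[0,[0,-0.03,0],[0,0,0]],[0,[0,-0.04,0],[0,0,0]],[0,[0,-0.04,0],[0,0,0]],[0,[-0.04,0,0],[0,10.5,0]],[0,[0,0,0],[0,10.5,0]],[0,[0,0,0],[0,10.5,0]],[0,[0,0,0],[0,10.5,0]],[0,[0,0,0],[0,10.5,0]]]'

```text
time: 20.12
tcp_pos: [0.551, 0.0119, 0.2285]
eef_rot: [-0.607, 0.358, -0.362, 0.609]
force: [0.0, -1.0, 0.1]
gripper_width: 0.0854
```

>>> send_rows --commands '[[0,[0,0,0],[0,10.5,0]],[0,[0,0,0],[0,10.5,0]],[0,[0,0,0],[0,10.5,0]],[0,[0,0,0],[0,10.5,0]],[0,[0,0,0],[0,10.5,0]],[0,[0,0,0],[0,10.5,0]],[0,[0,0,0],[0,0,0]]]'

```text
time: 21.0
tcp_pos: [0.5508, 0.0119, 0.2286]
eef_rot: [0.321, -0.628, 0.63, -0.325]
force: [0.3, -0.7, -0.4]
gripper_width: 0.0852
```

```bash
python3 at.py .504 -.446 .15 -33
```

```text
t 21.0 tcp [0.5508 0.0119 0.2286] w 0.0852 F [ 0.3 -0.7 -0.4] q [ 0.02  0.31  0.14  1.4  -0.    2.22]
turn [-0.33 -2.68 -0.17]
shift [0.3995 0.0786 0.2286]
```

>>> send_rows --commands '[[0,[0,0,0],[-0.3,-2.7,-0.2]],[0,[0.052,0,0.027],[0,0,0]],[0,[0.052,0,0.027],[0,0,0]],[0,[0.052,0,0.027],[0,0,0]],[0,[0.052,0,0.027],[0,0,0]],[0,[0.052,0,0.027],[0,0,0]],[0,[0.052,0,0.027],[0,0,0]],[0,[0.052,0,0.027],[0,0,0]]]'

```text
time: 22.0
tcp_pos: [0.5212, -0.4057, 0.2293]
eef_rot: [0.353, -0.612, 0.613, -0.354]
force: [1.4, -0.2, 0.2]
gripper_width: 0.0849
```

>>> send_rows --commands '[[0,[0.015,0.03,0],[0,0,0]],[0,[0,0.03,0],[0,0,0]],[0,[0,0,0],[0,0,0]]]'

```text
time: 22.38
tcp_pos: [0.5128, -0.4247, 0.167]
eef_rot: [0.356, -0.61, 0.612, -0.357]
force: [0.5, 0.1, 1.0]
gripper_width: 0.0858
```

```bash
python3 at.py .504 -.446 .05 -33; python3 wl.py 10
```

```text
t 22.38 tcp [ 0.5128 -0.4247  0.167 ] w 0.0858 F [0.5 0.1 1. ] q [-0.69  0.58  0.39  1.38  0.    1.39]
turn [-0.18  3.56  0.  ]
shift [0.0228 0.117  0.0025]
blue [319. 249.] [ 0.5062 -0.4427] 49 29 59.2
orange [472. 141.] [ 0.6439 -0.4262] 69 43 58.5
```

View pics/w_10.png

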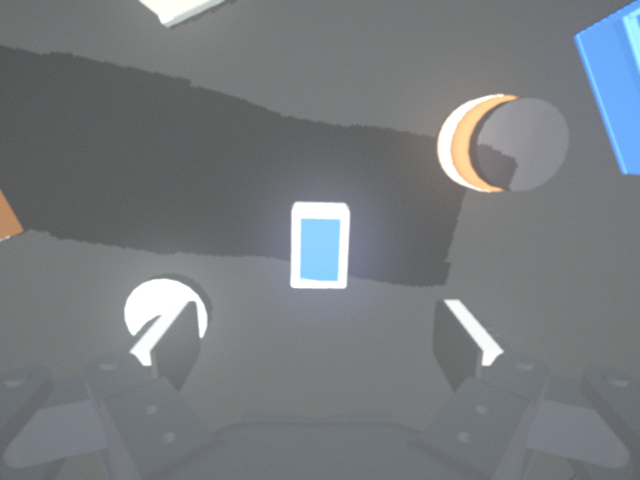

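The blue block is at (319,249), measured at (0.506,-0.443). The jar and dish are clear.

>>> send_rows --commands '[[0,[0.02,0.03,0.003],[-0.2,1.1,0]],[0,[0,0.04,0],[0,0,0]],[0,[0,0.04,0],[0,0,0]],[0,[0,0,0],[0,0,0]]]'

```text
time: 22.92
tcp_pos: [0.5103, -0.4457, 0.0642]
eef_rot: [0.352, -0.609, 0.616, -0.355]
force: [-0.2, 0.1, 0.6]
gripper_width: 0.0853
```

```bash
python3 at.py .5055 -.4435 -.010 -30.5
```

```text
t 22.93 tcp [ 0.5103 -0.4457  0.0642] w 0.0853 F [-0.2  0.1  0.6] q [-0.72  0.63  0.22  1.15 -0.    1.38]
turn [-0.63  0.53  0.13]
shift [ 0.0003  0.0742 -0.0061]
```

>>> send_rows --commands '[[0,[0,0.03,-0.005],[-0.6,0.5,0]],[0,[0,0.02,0],[0,0,0]],[0,[0,0.015,0],[0,0,0]],[0,[0,0,0],[0,0,0]]]'

```text
time: 23.42
tcp_pos: [0.5117, -0.4466, 0.0088]
eef_rot: [0.352, -0.608, 0.617, -0.354]
force: [-0.1, -0.9, 0.6]
gripper_width: 0.0853
```

```bash
python3 at.py .5055 -.4435 -.010 -30.5
```

```text
t 23.43 tcp [ 0.5117 -0.4466  0.0088] w 0.0853 F [-0.1 -0.9  0.6] q [-0.72  0.67  0.14  1.03 -0.    1.38]
turn [-0.7   0.35  0.25]
shift [ 0.0004  0.0187 -0.0072]
```

>>> send_rows --commands '[[0,[0,0.01,-0.007],[-0.7,0.3,0]],[0,[0,0.01,0],[0,0,0]],[1,[0,0,0],[0,0,0]],[1,[0,0,0],[0,0,0]],[1,[0,0,0],[0,0,0]],[1,[0,0,0],[0,0,0]]]' --force 80

```text
time: 24.18
tcp_pos: [0.5067, -0.4441, -0.0094]
eef_rot: [0.352, -0.612, 0.615, -0.35]
force: [-0.6, -0.5, -1.9]
gripper_width: 0.0423
```

```bash
python3 at.py .5055 -.4435 -.010 -30.5
```

```text
t 24.18 tcp [ 0.5067 -0.4441 -0.0094] w 0.0423 F [-0.6 -0.5 -1.9] q [-0.72  0.68  0.11  1.   -0.    1.38]
turn [-0.16  0.06  0.29]
shift [ 0.0001  0.0006 -0.0013]
```

>>> send_rows --commands '[[1,[0,-0.03,0],[0,0,0]],[1,[0,-0.05,0],[0,-10.4,0]],[1,[0,-0.05,0],[0,-10.4,0]],[1,[0,-0.05,0],[0,-10.4,0]],[1,[0,-0.05,0],[0,-10.4,0]],[1,[0,0,0],[0,-10.4,0]],[1,[0,0,0],[0,-10.4,0]],[1,[0,0,0],[0,-10.4,0]]]'

```text
time: 25.18
tcp_pos: [0.5057, -0.4419, 0.227]
eef_rot: [0.654, -0.273, 0.273, -0.651]
force: [-0.1, 0.3, -3.2]
gripper_width: 0.0426
```

>>> send_rows --commands '[[1,[0,0,0],[0,-10.4,0]],[1,[0,0,0],[0,-10.4,0]],[1,[0,0,0],[0,-10.4,0]],[1,[0,0,0],[0,-9,0]],[1,[0,0,0],[0,0,0]]]'

```text
time: 25.8
tcp_pos: [0.5053, -0.4416, 0.226]
eef_rot: [0.708, -0.025, 0.023, -0.706]
force: [-0.4, 0.1, -2.6]
gripper_width: 0.0425
```

```bash
python3 at.py .590 .0065 .22 82.55
```

```text
t 25.8 tcp [ 0.5053 -0.4416  0.226 ] w 0.0425 F [-0.4  0.1 -2.6] q [-0.72  0.61  0.59  1.56 -0.   -0.65]
turn [ 0.17  3.57 -0.2 ]
shift [0.0542 0.0045 0.4528]
```

>>> send_rows --commands '[[1,[0,0,0],[0.2,3.6,-0.2]],[1,[0.004,0,0.056],[0,0,0]],[1,[0.004,0,0.056],[0,0,0]],[1,[0.004,0,0.056],[0,0,0]],[1,[0.003,0,0.056],[0,0,0]],[1,[0.003,0,0.056],[0,0,0]],[1,[0.003,0,0.056],[0,0,0]],[1,[0.003,0,0.056],[0,0,0]]]'

```text
time: 26.8
tcp_pos: [0.5891, -0.0498, 0.2249]
eef_rot: [-0.704, 0.062, -0.062, 0.705]
force: [0.9, -0.9, -2.6]
gripper_width: 0.0426
```

```bash
python3 at.py .590 .0065 .14 82.55
```

```text
t 26.8 tcp [ 0.5891 -0.0498  0.2249] w 0.0426 F [ 0.9 -0.9 -2.6] q [-0.08  0.41  0.27  1.43  0.    0.09]
turn [-0.06 -2.64 -0.03]
shift [-0.0089  0.085   0.0555]
```

>>> send_rows --commands '[[1,[0,0,0.028],[0,-2.6,0]],[1,[-0.005,0,0.025],[0,0,0]],[1,[0,0.03,0],[0,0,0]],[1,[0,0.03,0],[0,0,0]],[1,[0,0.025,0],[0,0,0]],[1,[0,0,0],[0,0,0]]]'

```text
time: 27.55
tcp_pos: [0.5925, 0.0104, 0.1379]
eef_rot: [-0.705, 0.053, -0.053, 0.706]
force: [-0.4, -0.2, -1.5]
gripper_width: 0.0425
```

```bash
python3 at.py .590 .0065 .115 82.55; python3 - <<'E'
from cell import *
from h import *
n="side"; m=camera_model(n)
p,D=read_camera(n); I=p[:,:,::-1].copy()
cv2.imwrite("pics/c11.png",cv2.resize(I[180:290,250:380],(709,600),interpolation=cv2.INTER_CUBIC))
E
```

```text
t 27.55 tcp [0.5925 0.0104 0.1379] w 0.0425 F [-0.4 -0.2 -1.5] q [0.02 0.43 0.08 1.22 0.   0.17]
turn [-0.1  -1.09 -0.01]
shift [-0.0019  0.0229 -0.0043]
```

View pics/c11.png

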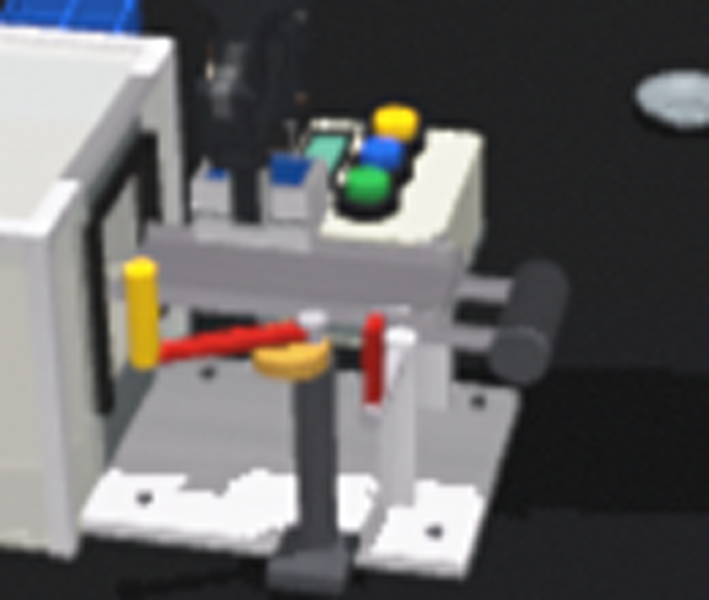

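>>> send_rows --commands '[[1,[-0.002,0.015,-0.004],[0,-1,0]],[1,[0,0.012,0],[0,0,0]],[1,[0,0,0],[0,0,0]]]'

```text
time: 27.98
tcp_pos: [0.5918, 0.0063, 0.1126]
eef_rot: [-0.705, 0.045, -0.049, 0.706]
force: [-1.1, 0.1, -1.5]
gripper_width: 0.0427
```

```bash
python3 at.py .590 .0065 .107 82.55
```

```text
t 27.98 tcp [0.5918 0.0063 0.1126] w 0.0427 F [-1.1  0.1 -1.5] q [0.01 0.43 0.02 1.16 0.   0.14]
turn [-0.13 -0.15  0.27]
shift [-0.0019  0.0056 -0.    ]
```

>>> send_rows --commands '[[1,[-0.001,0.004,0],[0,0,0]],[0,[0,0.001,0],[0,0,0]],[0,[0,0,0],[0,0,0]],[0,[0,0,0],[0,0,0]],[0,[0,0,0],[0,0,0]],[0,[0,0,0],[0,0,0]],[0,[0,0,0],[0,0,0]]]'

```text
time: 28.85
tcp_pos: [0.5921, 0.0065, 0.109]
eef_rot: [-0.705, 0.044, -0.05, 0.706]
force: [0.2, -0.6, 0.3]
gripper_width: 0.0854
```

```bash
python3 look.py 12
```

```text
scene orange [172. 438.] [ 0.6728 -0.429 ] 68 45 -58.3
side yellow [322. 202.] [ 0.5492 -0.3449] 49 29 -86.1
side green [317. 214.] [ 0.5593 -0.252 ] 52 28 -85.3
side blue [320. 208.] [ 0.553  -0.2964] 45 30 82.3
side orange [303. 246.] [ 0.5838 -0.0373] 45 39 14.0
```

View pics/look_12.png

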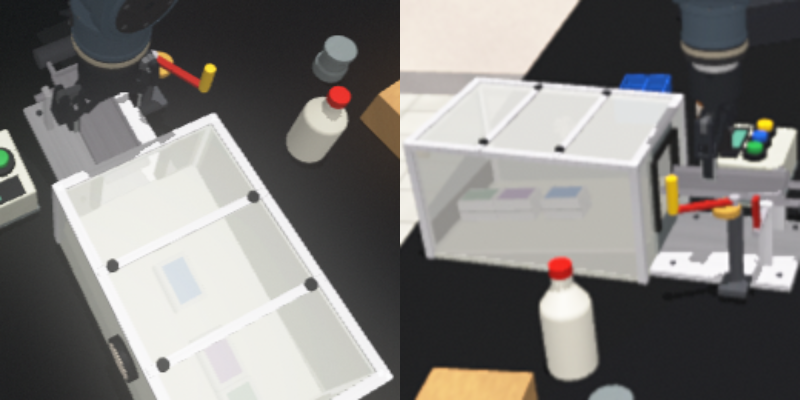

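View pics/scene_12.png

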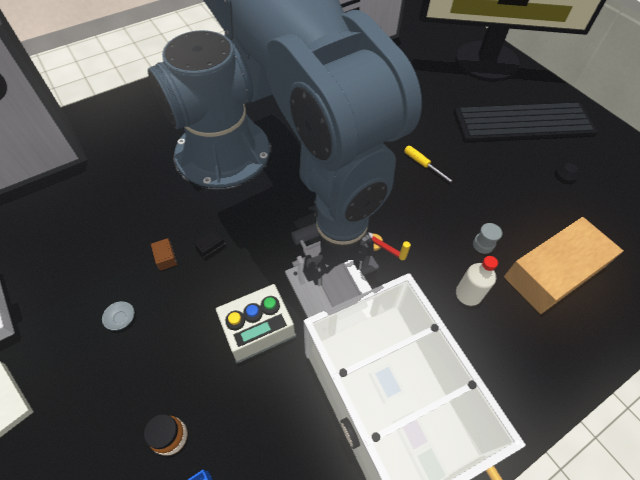

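All three blocks are inside and the tray is level. Next I'll locate the lever's axis and handle.

```bash
python3 - <<'E'
from cell import *
from h import *
s=camera_model("scene"); d=camera_model("side")
print('speck',plane(s,495,474,.036))
print('hub',tri(*ray(s,369.2,235.6),*ray(d,307,240.5)))
# handle top: yellow blob top extents
for n,m in (("scene",s),("side",d)):
    I=cv2.imread(f"pics/{n}0.png"); h=cv2.cvtColor(I,cv2.COLOR_BGR2HSV); k=cv2.inRange(h,(20,110,90),(36,255,255))
    N,L,S,ce=cv2.connectedComponentsWithStats(k)
    for i in range(1,N):
        if abs(ce[i][0]-(404 if n=="scene" else 275))<6 and abs(ce[i][1]-(249 if n=="scene" else 237))<8:
            print(n,S[i],ce[i]); 
            globals()[n+'c']=ce[i]
print('handle mid',tri(*ray(s,*scenec),*ray(d,*sidec)))
hub,_=tri(*ray(s,369.2,235.6),*ray(d,307,240.5)); hd,_=tri(*ray(s,*scenec),*ray(d,*sidec))
v=hd-hub; print(np.hypot(v[0],v[1]),np.arctan2(v[1],v[0])+.13)
c=np.radians(-7.45); print('cab hub',(.9916*hub[0]-.1297*hub[1])-.669,(.1297*hub[0]+.9916*hub[1])-.083)
# red arm depth pts in cab
for n,m in (("scene",s),("side",d)):
    D=np.load(f"pics/{n}0_d.npy"); P=cloud(m,D); I=cv2.imread(f"pics/{n}0.png"); h=cv2.cvtColor(I,cv2.COLOR_BGR2HSV)
    k=(cv2.inRange(h,(0,110,60),(6,255,255))|cv2.inRange(h,(172,110,60),(180,255,255)))>0
    q=P[k&(D>0)&(P[...,0]<.55)&(P[...,0]>.48)&(P[...,2]>.115)&(P[...,2]<.17)]
    cx=.9916*q[:,0]-.1297*q[:,1]; cy=.1297*q[:,0]+.9916*q[:,1]
    print(n,len(q),np.percentile(cx,[5,50,95]).round(4),np.percentile(cy,[5,50,95]).round(4))
E
```

```text
speck [1.05781821 0.05366227 0.036     ]
hub (array([0.5526766 , 0.11867618, 0.15015055]), np.float64(0.0010546882446984026))
scene [399 241  12  19 144] [404.48611111 249.78472222]
side [273 228   7  20 110] [275.59090909 237.00909091]
handle mid (array([0.63311824, 0.14795169, 0.17518348]), np.float64(0.001900942688022182))
0.08560322897738712 0.479034574686703
cab hub -0.13635818063403926 0.10636145260624492
scene 97 [0.5004 0.5068 0.5084] [0.1787 0.1851 0.1941]
side 52 [0.4983 0.5014 0.5063] [0.1843 0.192  0.1957]
```

>>> send_rows --commands '[[0,[0,-0.04,0],[0,0,0]],[0,[0,-0.045,0],[0,0,0]],[0,[0,-0.045,0],[0,0,0]],[0,[0.007,0,0.048],[0,0,0]],[0,[0.008,0,0.048],[0,0,0]],[0,[0.007,0,0.048],[0,0,0]],[0,[0,0,0],[0,0,0]]]' --force 20

```text
time: 29.82
tcp_pos: [0.6327, 0.1496, 0.2437]
eef_rot: [-0.705, 0.045, -0.051, 0.706]
force: [-0.6, -0.8, -0.3]
gripper_width: 0.0852
```

```bash
python3 at.py .633 .148 .158 82.55; python3 wl.py 13
```

```text
t 29.82 tcp [0.6327 0.1496 0.2437] w 0.0852 F [-0.6 -0.8 -0.3] q [0.23 0.55 0.53 1.55 0.   0.37]
turn [-0.19 -0.29  0.45]
shift [-0.0002  0.0857 -0.0018]
yellow [312. 252.] [0.6796 0.1408] 48 30 -7.3
orange [274. 133.] [0.5617 0.1222] 56 23 22.2
```

View pics/w_13.png

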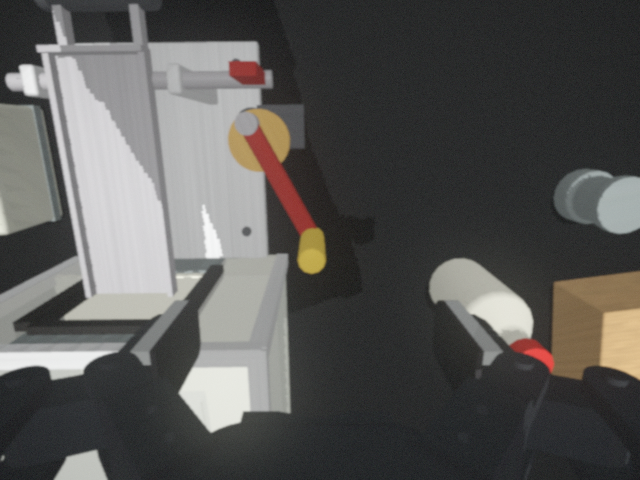

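The wrist view shows the handle top at (312,260), hub at (247,122), red arm at (245,70) and brass cam at (258,140). I'll cast rays to compute the geometry.

```bash
python3 - <<'E'
from cell import *
from h import *
m=camera_model("wrist")
print('handle top',plane(m,312,260,.201)); hub=plane(m,247,122,.157); print('hub',hub)
for p in ((231,72),(263,82),(258,66),(231,63)): 
    w=plane(m,*p,.158); print('arm',p,w.round(4),(.9916*w[0]-.1297*w[1]).round(4),(.1297*w[0]+.9916*w[1]).round(4))
print('hubcab',.9916*hub[0]-.1297*hub[1],.1297*hub[0]+.9916*hub[1])
I=cv2.imread("pics/w_13.png"); cv2.imwrite("pics/w13c.png",cv2.resize(I[40:190,200:320],(640,800))[:600])
E
```

```text
handle top [0.63433844 0.1468431  0.201     ]
hub [0.55471057 0.11723496 0.157     ]
arm (231, 72) [0.5255 0.1132 0.158 ] 0.5064 0.1804
arm (263, 82) [0.5336 0.131  0.158 ] 0.5121 0.1991
arm (258, 66) [0.5245 0.1296 0.158 ] 0.5032 0.1966
arm (231, 63) [0.5207 0.1141 0.158 ] 0.5015 0.1807
hubcab 0.5348456242674804 0.18819614267331547
```

View pics/w13c.png

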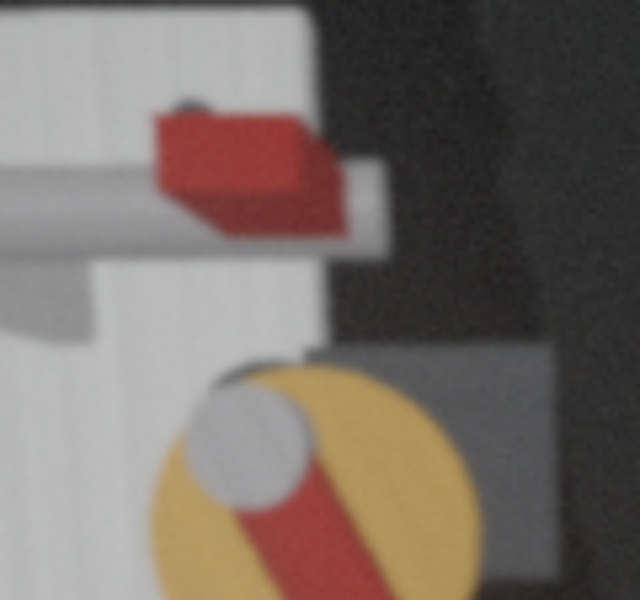

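>>> send_rows --commands '[[0,[0.0015,0.03,-0.002],[-0.2,-0.3,0.4]],[0,[0,0.03,0],[0,0,0]],[0,[0,0.022,0],[0,0,0]],[0,[0,0,0],[0,0,0]]]'

```text
time: 30.38
tcp_pos: [0.6338, 0.1416, 0.1609]
eef_rot: [0.706, -0.047, 0.048, -0.705]
force: [0.7, 1.2, 0.3]
gripper_width: 0.0851
```

```bash
python3 at.py .634 .147 .158 82.55; python3 look.py 14
```

```text
t 30.38 tcp [0.6338 0.1416 0.1609] w 0.0851 F [0.7 1.2 0.3] q [ 0.22  0.54  0.32  1.35 -0.    0.36]
turn [ 0.07 -0.24  0.14]
shift [-0.0006  0.0029  0.0054]
scene orange [370. 245.] [0.5229 0.1587] 41 25 25.7
scene orange [172. 439.] [ 0.6729 -0.4291] 68 45 -58.3
side yellow [322. 202.] [ 0.5489 -0.3444] 49 29 -86.1
side green [308. 209.] [ 0.5938 -0.2842] 66 23 83.2
side green [317. 214.] [ 0.5593 -0.252 ] 52 28 -85.3
side blue [254. 181.] [ 0.8356 -0.5127] 68 37 -85.8
side blue [320. 208.] [ 0.553  -0.2964] 45 30 82.3
side orange [303. 246.] [ 0.5833 -0.0375] 44 35 4.0
```

View pics/look_14.png

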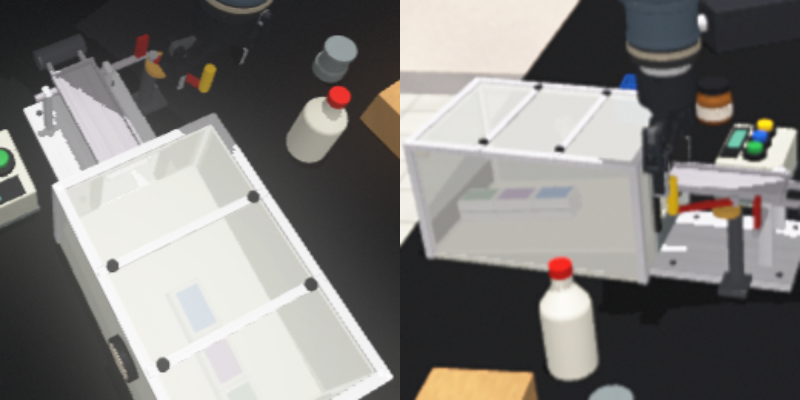

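The handle is between the fingers. I'll centre on it and close gently.

>>> send_rows --commands '[[0,[-0.001,0.003,0.0055],[0,0,0]],[1,[0,0,0],[0,0,0]],[1,[0,0,0],[0,0,0]],[1,[0,0,0],[0,0,0]],[1,[0,0,0],[0,0,0]],[1,[0,0,0],[0,0,0]],[1,[0,0,0],[0,0,0]]]' --force 20

```text
time: 31.35
tcp_pos: [0.6359, 0.1481, 0.1628]
eef_rot: [-0.705, 0.044, -0.051, 0.706]
force: [-1.4, 0.7, 0.9]
gripper_width: 0.015
```

```bash
python3 at.py; python3 - <<'E'
import numpy as np
from h import *
from cell import *
s=state(); c=np.array([.5545,.1175]); p0=s['tcp_pos'][:2]
v=p0-c; print('r',np.hypot(*v),'phi',np.arctan2(v[1],v[0]))
E
```

```text
t 31.35 tcp [0.6359 0.1481 0.1628] w 0.015 F [-1.4  0.7  0.9] q [ 0.23  0.54  0.32  1.34 -0.    0.36]
r 0.08697351071272863 phi 0.3593630261670107
```

```bash
python3 -c "
import numpy as np
t=np.arange(.489,2.3,.2)
p=.0855*np.stack([np.cos(t),np.sin(t)],1)
for a,d in zip(t[1:],np.diff(p,axis=0)): print(round(a,3),d.round(4))"
```

```text
0.689 [-0.0095  0.0142]
0.889 [-0.0121  0.012 ]
1.089 [-0.0143  0.0094]
1.289 [-0.0158  0.0064]
1.489 [-0.0168  0.0031]
1.689 [-0.0171 -0.0003]
1.889 [-0.0167 -0.0037]
2.089 [-0.0156 -0.0069]
2.289 [-0.0139 -0.0099]
```

>>> send_rows --commands '[[1,[-0.0095,0.002,0.014],[0,0,0]],[1,[-0.012,0,0.012],[0,0,0]],[1,[0,0,0],[0,0,0]]]'

```text
time: 31.72
tcp_pos: [0.6189, 0.1762, 0.1624]
eef_rot: [0.706, -0.043, 0.052, -0.705]
force: [-2.0, 0.8, -1.3]
gripper_width: 0.0151
```

```bash
cat > ang.py <<'E'
from cell import *
from h import *
s=state(); p=s['tcp_pos'][:2]-np.array([.5545,.1175]); x=.9916*p[0]-.1297*p[1]; y=.1297*p[0]+.9916*p[1]
print('r',np.hypot(x,y).round(4),'theta',np.arctan2(y,x).round(3),'w',s['gripper_width'].round(4),'z',s['tcp_pos'][2].round(4),'F',s['force'].round(1),'turn',turn(s,82.55).round(1))
t0=np.arctan2(y,x)
for t in (t0+.2,t0+.4,t0+.6,1.7,1.85,2.0): print(round(t,2),(.0855*np.cos(t)-x).round(4),(.0855*np.sin(t)-y).round(4))
E
python3 ang.py
```

```text
Traceback (most recent call last):
  File "ang.py", line 4, in <module>
    print('r',np.hypot(x,y).round(4),'theta',np.arctan2(y,x).round(3),'w',s['gripper_width'].round(4),'z',s['tcp_pos'][2].round(4),'F',s['force'].round(1),'turn',turn(s,82.55).round(1))
                                                                          ^^^^^^^^^^^^^^^^^^^^^^^^
AttributeError: 'float' object has no attribute 'round'
```

```bash
sed -i "s/s\['gripper_width'\].round(4)/round(s['gripper_width'],4)/" ang.py; python3 ang.py
```

```text
r 0.0871 theta 0.869 w 0.0151 z 0.1624 F [-2.   0.8 -1.3] turn [-0.  -0.3  0.7]
1.07 -0.0151 0.0084
1.27 -0.0308 0.0151
1.47 -0.0476 0.0185
1.7 -0.0672 0.0182
1.85 -0.0798 0.0157
2.0 -0.0918 0.0112
```

Tracking well. I'll continue to θ≈1.7.

>>> send_rows --commands '[[1,[-0.015,0,0.0085],[0,0,0]],[1,[-0.016,0,0.0065],[0,0,0]],[1,[-0.017,0,0.0033],[0,0,0]],[1,[-0.015,0,0],[0,0,0]],[1,[0,0,0],[0,0,0]]]'

```text
time: 32.35
tcp_pos: [0.5611, 0.2014, 0.1623]
eef_rot: [0.706, -0.042, 0.055, -0.705]
force: [-2.4, 1.6, 0.0]
gripper_width: 0.0148
```

```bash
python3 ang.py; python3 look.py 15
```

```text
r 0.0842 theta 1.622 w 0.0148 z 0.1623 F [-2.4  1.6  0. ] turn [-0.  -0.4  1. ]
1.82 -0.0169 -0.0013
2.02 -0.033 -0.0071
2.22 -0.0475 -0.0161
1.7 -0.0067 0.0007
1.85 -0.0193 -0.0019
2.0 -0.0313 -0.0063
scene orange [373. 238.] [0.5108 0.1784] 48 47 -32.5
scene orange [172. 439.] [ 0.6731 -0.4292] 68 45 -59.3
side yellow [322. 202.] [ 0.5492 -0.345 ] 47 30 81.5
side green [317. 213.] [ 0.5592 -0.2525] 52 28 -85.3
side blue [320. 208.] [ 0.553  -0.2964] 45 30 82.3
```

View pics/look_15.png

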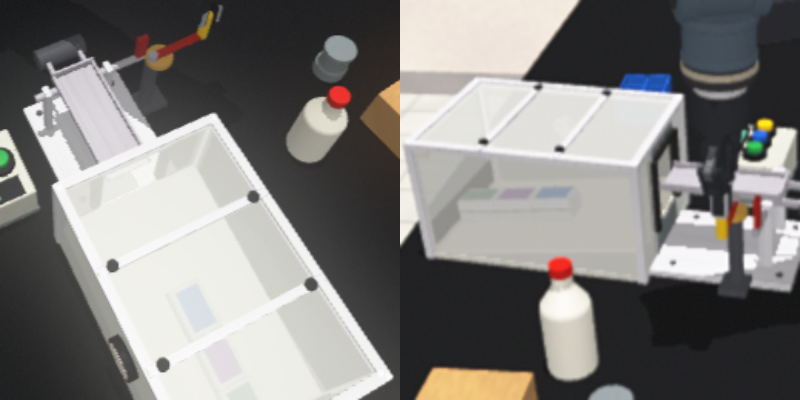

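The lever follows and the cam is near the arm. Next is a tilt meter that fits the tray slope from depth.

```bash
cat > tilt.py <<'E'
import sys
from cell import *
from h import *
def tilt(n,D):
    m=camera_model(n); P=cloud(m,D); x=.9916*P[...,0]-.1297*P[...,1]; y=.1297*P[...,0]+.9916*P[...,1]; z=P[...,2]
    k=(D>0)&(abs(y-.0825)<.024)&(x>.50)&(x<.64)&(z>.10)&(z<.135)
    if k.sum()<50: return None
    A=np.stack([x[k]-.504,np.ones(k.sum())],1); b=z[k]; w=np.ones(len(b),bool)
    for _ in range(5):
        c=np.linalg.lstsq(A[w],b[w],rcond=None)[0]; r=b-A@c; w=abs(r)<.004
    return int(w.sum()),round(float(-c[0]),4),round(float(c[1]),4)
if __name__=="__main__":
    for n in ("scene","side"):
        print(n,'ref',tilt(n,np.load(f"pics/{n}0_d.npy")))
        for i in range(1): print(n,'now',tilt(n,read_camera(n)[1]))
E
python3 tilt.py
```

```text
scene ref (1192, 0.0002, 0.1153)
scene now (1196, -0.0003, 0.1152)
side ref (309, 0.0027, 0.116)
side now (189, 0.0005, 0.116)
```

Slope repeats to about 0.001 rad. I'll approach in small steps.

>>> send_rows --commands '[[1,[-0.013,0,-0.0005],[0,0,0]],[1,[-0.008,0,-0.0015],[0,0,0]],[1,[0,0,0],[0,0,0]]]'

```text
time: 32.92
tcp_pos: [0.5427, 0.2012, 0.1621]
eef_rot: [0.706, -0.042, 0.056, -0.705]
force: [-1.7, 0.5, 2.9]
gripper_width: 0.0148
```

```bash
python3 ang.py; python3 tilt.py | grep now
```

```text
r 0.0846 theta 1.841 w 0.0148 z 0.1621 F [-1.7  0.5  2.9] turn [ 0.  -0.5  1.2]
2.04 -0.0162 -0.0053
2.24 -0.0305 -0.0145
2.44 -0.0428 -0.0264
1.7 0.0116 0.0033
1.85 -0.001 0.0007
2.0 -0.013 -0.0038
scene now (1204, 0.0007, 0.1152)
side now (191, 0.0016, 0.1157)
```

>>> send_rows --commands '[[1,[-0.007,0,-0.0015],[0,0,0]],[1,[-0.005,0,-0.002],[0,0,0]],[1,[0,0,0],[0,0,0]]]'

```text
time: 33.4
tcp_pos: [0.5312, 0.1994, 0.162]
eef_rot: [0.706, -0.041, 0.057, -0.705]
force: [-0.1, 0.3, 3.2]
gripper_width: 0.0149
```

```bash
python3 ang.py; python3 tilt.py | grep now
```

```text
r 0.0852 theta 1.978 w 0.0149 z 0.162 F [-0.1  0.3  3.2] turn [ 0.  -0.5  1.3]
2.18 -0.0151 -0.008
2.38 -0.028 -0.0191
2.58 -0.0385 -0.0325
1.7 0.0227 0.0066
1.85 0.0102 0.004
2.0 -0.0018 -0.0004
scene now (1201, 0.0008, 0.1153)
side now (200, -0.0006, 0.1157)
```

>>> send_rows --commands '[[1,[-0.006,0,-0.003],[0,0,0]],[1,[0,0,0],[0,0,0]]]'

```text
time: 33.75
tcp_pos: [0.5254, 0.198, 0.162]
eef_rot: [0.706, -0.041, 0.057, -0.705]
force: [-0.3, -0.5, 3.0]
gripper_width: 0.0148
```

```bash
python3 ang.py; python3 tilt.py | grep now
```

```text
r 0.0856 theta 2.048 w 0.0148 z 0.162 F [-0.3 -0.5  3. ] turn [-0.1 -0.5  1.3]
2.25 -0.0143 -0.0094
2.45 -0.0265 -0.0213
2.65 -0.036 -0.0355
1.7 0.0283 0.0088
1.85 0.0157 0.0062
2.0 0.0037 0.0017
scene now (1197, -0.0018, 0.1151)
side now (198, 0.0046, 0.1161)
```

>>> send_rows --commands '[[1,[-0.005,0,-0.0025],[0,0,0]],[1,[0,0,0],[0,0,0]]]'

```text
time: 34.1
tcp_pos: [0.5209, 0.1966, 0.1619]
eef_rot: [-0.705, 0.041, -0.057, 0.705]
force: [-2.2, 0.0, 5.2]
gripper_width: 0.0147
```

```bash
python3 ang.py|head -1; python3 tilt.py | grep now
```

```text
r 0.0859 theta 2.103 w 0.0147 z 0.1619 F [-2.2  0.   5.2] turn [-0.1 -0.5  1.3]
scene now (1199, -0.001, 0.1151)
side now (202, 0.0051, 0.116)
```

>>> send_rows --commands '[[1,[-0.005,0,-0.0035],[0,0,0]],[1,[0,0,0],[0,0,0]]]'

```text
time: 34.45
tcp_pos: [0.516, 0.1948, 0.162]
eef_rot: [-0.705, 0.041, -0.057, 0.706]
force: [-0.8, 0.5, 5.6]
gripper_width: 0.0149
```

```bash
python3 ang.py|head -1; python3 tilt.py | grep now
```

```text
r 0.0864 theta 2.162 w 0.0149 z 0.162 F [-0.8  0.5  5.6] turn [-0.2 -0.5  1.3]
scene now (1201, 0.0006, 0.1152)
side now (211, 0.0008, 0.1158)
```

>>> send_rows --commands '[[1,[-0.0045,0,-0.0045],[0,0,0]],[1,[0,0,0],[0,0,0]]]'

```text
time: 34.8
tcp_pos: [0.5112, 0.1928, 0.162]
eef_rot: [-0.704, 0.04, -0.057, 0.707]
force: [-1.4, 0.8, 3.8]
gripper_width: 0.0148
```

```bash
python3 ang.py|head -1; python3 tilt.py | grep now; python3 wl.py 16
```

```text
r 0.0869 theta 2.222 w 0.0148 z 0.162 F [-1.4  0.8  3.8] turn [-0.4 -0.4  1.3]
scene now (1194, 0.0019, 0.1154)
side now (204, -0.0003, 0.1159)
orange [205. 328.] [0.5889 0.0912] 56 25 -60.2
```

View pics/w_16.png

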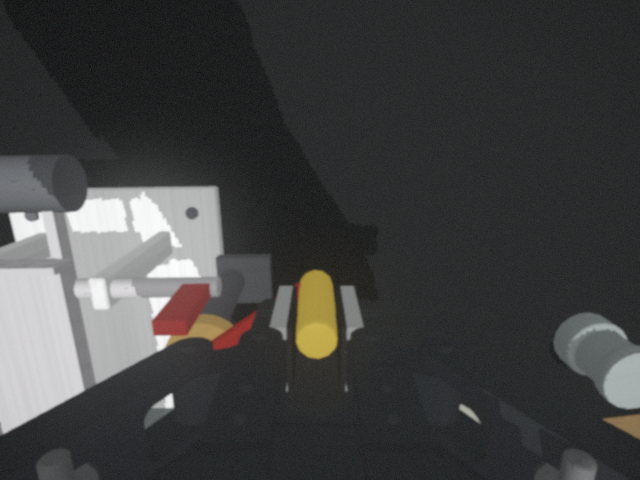

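The handle is held well at (317,315). I'll keep going in ~0.05 rad steps.

>>> send_rows --commands '[[1,[-0.004,0,-0.0045],[0,0,0]],[1,[0,0,0],[0,0,0]]]'

```text
time: 35.2
tcp_pos: [0.5069, 0.1908, 0.162]
eef_rot: [-0.702, 0.04, -0.056, 0.708]
force: [-0.2, 0.9, 3.0]
gripper_width: 0.0152
```

```bash
python3 ang.py|head -1; python3 tilt.py | grep now
```

```text
r 0.0873 theta 2.277 w 0.0152 z 0.162 F [-0.2  0.9  3. ] turn [-0.6 -0.3  1.2]
scene now (1193, -0.0039, 0.1152)
side now (217, -0.0021, 0.116)
```

>>> send_rows --commands '[[1,[-0.0025,0,-0.0035],[0,0,0]],[1,[0,0,0],[0,0,0]]]'

```text
time: 35.55
tcp_pos: [0.5041, 0.1893, 0.162]
eef_rot: [-0.701, 0.04, -0.055, 0.709]
force: [-1.5, 2.3, 4.6]
gripper_width: 0.0149
```

```bash
python3 ang.py|head -1; python3 tilt.py | grep now
```

```text
r 0.0877 theta 2.313 w 0.0149 z 0.162 F [-1.5  2.3  4.6] turn [-0.7 -0.3  1.2]
scene now (1199, -0.0114, 0.1152)
side now (230, -0.0113, 0.1156)
```

Contact: both cameras read -0.011 rad. One more small step for margin.

>>> send_rows --commands '[[1,[-0.0025,0,-0.003],[0,0,0]],[1,[0,0,0],[0,0,0]]]'

```text
time: 35.9
tcp_pos: [0.5013, 0.1878, 0.162]
eef_rot: [-0.701, 0.04, -0.055, 0.71]
force: [-2.7, 3.5, 4.9]
gripper_width: 0.0148
```

```bash
python3 ang.py|head -1; python3 tilt.py | grep now
```

```text
r 0.0881 theta 2.349 w 0.0148 z 0.162 F [-2.7  3.5  4.9] turn [-0.8 -0.3  1.1]
scene now (1194, -0.0216, 0.1152)
side now (245, -0.0254, 0.1154)
```

Tilt is about -0.022 rad, mid-window. Release now and re-check.

>>> send_rows --commands '[[0.5,[0,0,0],[0,0,0]],[0.5,[0,0,0],[0,0,0]],[0.5,[0,0,0],[0,0,0]]]'

```text
time: 36.38
tcp_pos: [0.5014, 0.1867, 0.161]
eef_rot: [-0.702, 0.041, -0.055, 0.709]
force: [0.6, 0.5, 0.8]
gripper_width: 0.0424
```

```bash
python3 at.py .50 .188 .25 82.55; python3 tilt.py | grep now; python3 wl.py 17
```

```text
t 36.38 tcp [0.5014 0.1867 0.161 ] w 0.0424 F [0.6 0.5 0.8] q [ 0.36  0.28 -0.08  1.2   0.    0.49]
turn [-0.69 -0.31  1.1 ]
shift [ 0.0001 -0.089   0.0021]
scene now (1192, -0.0214, 0.1153)
side now (231, -0.0259, 0.1156)
```

View pics/w_17.png

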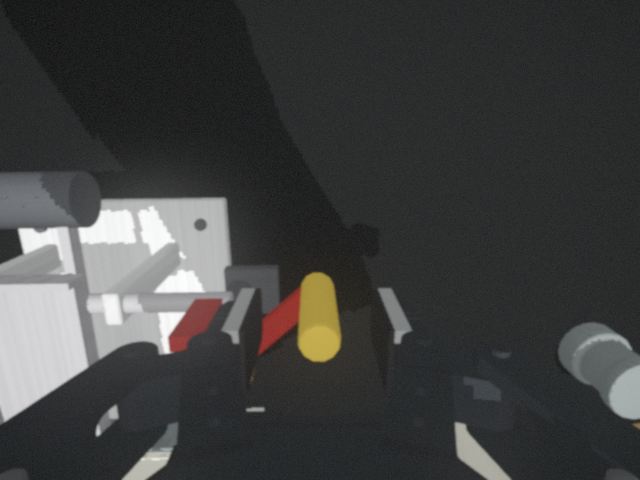

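Lever freed, tilt unchanged (-0.021). I'll lift off and triangulate the keys.

>>> send_rows --commands '[[0.5,[0,-0.03,0],[0,0,0]],[0.5,[0,-0.04,0],[0,0,0]],[1,[0,-0.03,0],[-0.7,-0.3,1]],[1,[0,0,0],[0,0,0]],[1,[0,0,0],[0,0,0]]]'

```text
time: 37.15
tcp_pos: [0.4988, 0.1855, 0.2629]
eef_rot: [0.706, -0.046, 0.046, -0.705]
force: [0.9, 0.1, -0.3]
gripper_width: -0.0
```

```bash
python3 tilt.py | grep now; python3 - <<'E'
from cell import *
from h import *
s=camera_model("scene"); d=camera_model("side")
K={'blue':((251.9,310.3),(320,207.8)),'yellow':((234,318),(322.1,201.7)),'green':((269.4,302.7),(317.1,213.5))}
for k,(a,b) in K.items():
    p,e=tri(*ray(s,*a),*ray(d,*b)); print(k,p.round(4),e.round(4),plane(s,*a,.1)[:2].round(4),plane(d,*b,.1)[:2].round(4))
E
python3 at.py .548 -.178 .23 82.55
```

```text
scene now (1203, -0.0215, 0.1153)
side now (310, -0.0228, 0.1158)
blue [ 0.5442 -0.1798  0.0954] 0.0039 [ 0.5483 -0.1798] [ 0.5418 -0.1729]
yellow [ 0.5405 -0.2199  0.098 ] 0.0039 [ 0.5434 -0.2196] [ 0.5385 -0.2179]
green [ 0.5497 -0.1397  0.0956] 0.0026 [ 0.553 -0.14 ] [ 0.5478 -0.1326]
t 37.25 tcp [0.4985 0.1854 0.2628] w -0.0 F [ 0.1 -0.4 -0.5] q [ 0.36  0.28  0.19  1.48 -0.    0.49]
turn [ 0.08 -0.01 -0.01]
shift [ 0.0962  0.0333 -0.3538]
```

>>> send_rows --commands '[[1,[0.0135,0,-0.05],[0,0,0]],[1,[0.0135,0,-0.05],[0,0,0]],[1,[0.0135,0,-0.05],[0,0,0]],[1,[0.0135,0,-0.05],[0,0,0]],[1,[0.0135,0,-0.05],[0,0,0]],[1,[0.0135,0,-0.05],[0,0,0]],[1,[0.0135,0,-0.05],[0,0,0]],[1,[0,0.02,0],[0,0,0]]]'

```text
time: 38.25
tcp_pos: [0.5456, -0.1849, 0.2367]
eef_rot: [0.706, -0.047, 0.043, -0.705]
force: [-1.2, -0.3, -0.5]
gripper_width: -0.0003
```

```bash
python3 wl.py 18; python3 at.py .545 -.1785 .13 82.55; python3 - <<'E'
from cell import *
from h import *
m=camera_model("wrist"); I=cv2.imread("pics/w_18.png"); h=cv2.cvtColor(I,cv2.COLOR_BGR2HSV)
for c in ('blue','yellow','green'):
    a,b=H[c]; k=cv2.inRange(h,(a,90,60),(b,255,255)); N,L,S,ce=cv2.connectedComponentsWithStats(k)
    for i in range(1,N):
        if S[i,4]>200:
            q=np.argwhere(L==i)[:,::-1]; W=np.array([plane(m,u,v,.102)[:2] for u,v in q]); (x,y),r=cv2.minEnclosingCircle((W*1000).astype(np.float32)); print(c,ce[i].round(0),S[i,4],round(x,1),round(y,1),round(r,1))
E
```

```text
orange [ 97. 337.] [ 0.651 -0.427] 70 52 35.3
t 38.3 tcp [ 0.5444 -0.1832  0.2335] w 0.0001 F [ 0.7 -0.3 -2.7] q [-0.32  0.38  0.25  1.45 -0.   -0.2 ]
turn [ 0.05  0.18 -0.59]
shift [0.0011 0.1035 0.0049]
blue [323. 223.] 920 543.9 -176.4 13.7
yellow [273. 223.] 946 539.4 -215.1 14.0
green [373. 223.] 845 548.9 -137.8 13.2
```

View pics/w_18.png

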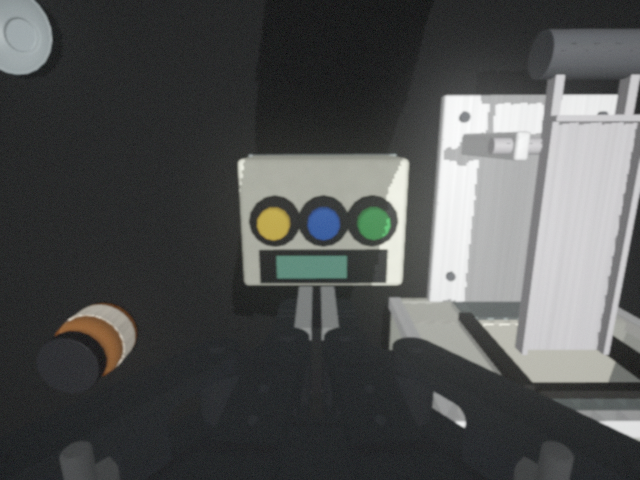

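The keys line up at (273,223), (323,223) and (373,223). Blue is at (0.544,-0.1775). I'll descend above blue.

>>> send_rows --commands '[[1,[0.001,0.04,0.0055],[0,0.2,-0.6]],[1,[0,0.04,0],[0,0,0]],[1,[0,0.03,0],[0,0,0]],[1,[0,0.01,0],[0,0,0]],[1,[0,0,0],[0,0,0]]]'

```text
time: 38.92
tcp_pos: [0.5436, -0.1758, 0.1091]
eef_rot: [-0.706, 0.047, -0.045, 0.706]
force: [-0.3, 0.6, 0.9]
gripper_width: 0.0001
```

```bash
python3 at.py .544 -.1775 .09 82.55; python3 - <<'E'
from cell import *
from h import *
o=[]
for n,(x,y) in (("scene",(252,310)),("side",(320,208))):
    p,d=read_camera(n); I=p[:,:,::-1].copy(); o.append(cv2.resize(I[y-50:y+40,x-45:x+45],(400,400),interpolation=cv2.INTER_CUBIC))
cv2.imwrite("pics/k1.png",np.hstack(o))
E
```

```text
t 38.92 tcp [ 0.5436 -0.1758  0.1091] w 0.0001 F [-0.3  0.6  0.9] q [-0.31  0.4  -0.04  1.14 -0.   -0.18]
turn [ 0.    0.04 -0.16]
shift [ 0.0006  0.0191 -0.0017]
```

View pics/k1.png

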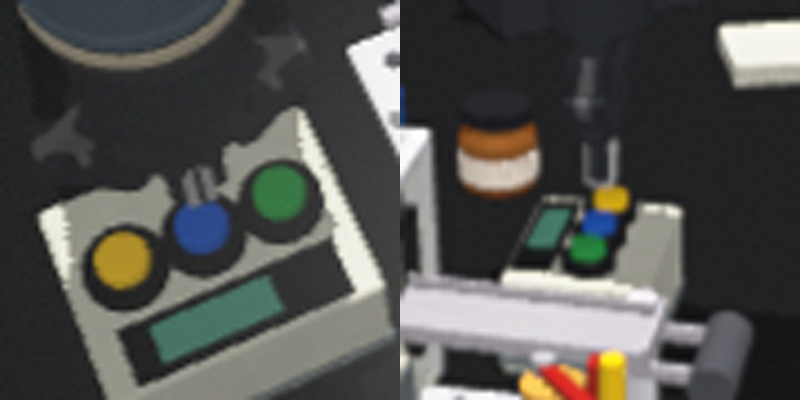

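The tip is over the blue key. I'll press with small rows.

>>> send_rows --commands '[[1,[0,0.014,-0.001],[0,0,0]],[1,[0,0.006,0],[0,0,0]],[1,[0,0.004,0],[0,0,0]]]'

```text
time: 39.4
tcp_pos: [0.5456, -0.1776, 0.0865]
eef_rot: [0.706, -0.045, 0.046, -0.705]
force: [-1.6, -0.2, 0.1]
gripper_width: -0.0
```

>>> send_rows --commands '[[1,[0,0.003,0],[0,0,0]],[1,[0,0.001,0],[0,0,0]]]'

```text
time: 39.65
tcp_pos: [0.5454, -0.1776, 0.082]
eef_rot: [0.706, -0.045, 0.046, -0.705]
force: [1.2, 1.0, -0.1]
gripper_width: -0.0
```

>>> send_rows --commands '[[1,[0,0.003,0],[0,0,0]]]'

```text
time: 39.78
tcp_pos: [0.5456, -0.1777, 0.0792]
eef_rot: [0.706, -0.045, 0.047, -0.705]
force: [-0.1, -0.0, 1.7]
gripper_width: 0.0002
```

>>> send_rows --commands '[[1,[0,0.002,0],[0,0,0]]]'

```text
time: 39.9
tcp_pos: [0.5457, -0.1777, 0.0772]
eef_rot: [0.706, -0.045, 0.047, -0.705]
force: [-1.3, 0.4, 2.6]
gripper_width: 0.0004
```

>>> send_rows --commands '[[1,[0,0.002,0],[0,0,0]]]'

```text
time: 40.02
tcp_pos: [0.5457, -0.1777, 0.0752]
eef_rot: [0.706, -0.045, 0.047, -0.705]
force: [-1.2, -0.6, 4.1]
gripper_width: 0.0002
```

>>> send_rows --commands '[[1,[0,0.002,0],[0,0,0]]]'

```text
time: 40.15
tcp_pos: [0.5459, -0.1777, 0.0739]
eef_rot: [0.706, -0.045, 0.047, -0.705]
force: [-10.7, 4.3, 33.5]
gripper_width: -0.0
```

>>> send_rows --commands '[[1,[0,0.0015,0],[0,0,0]]]'

```text
time: 40.28
tcp_pos: [0.5459, -0.1777, 0.0739]
eef_rot: [0.706, -0.044, 0.047, -0.705]
force: [-13.1, 3.1, 34.0]
gripper_width: -0.0
```

The key bottomed out (34 N, z 0.0739). I'll release and move 40 mm to yellow.

>>> send_rows --commands '[[1,[0,-0.02,0],[0,0,0]],[1,[0,-0.015,0],[0,0,0]],[1,[-0.001,0,-0.04],[0,0,0]],[1,[0,0,0],[0,0,0]]]'

```text
time: 40.78
tcp_pos: [0.5399, -0.218, 0.1107]
eef_rot: [0.706, -0.044, 0.047, -0.705]
force: [-0.1, -0.0, 0.1]
gripper_width: 0.0001
```

```bash
python3 at.py .5395 -.217 .0738 82.55; python3 - <<'E'
from cell import *
from h import *
o=[]
for n,(x,y) in (("scene",(252,310)),("side",(320,208))):
    p,d=read_camera(n); I=p[:,:,::-1].copy(); o.append(cv2.resize(I[y-50:y+40,x-45:x+45],(400,400),interpolation=cv2.INTER_CUBIC))
cv2.imwrite("pics/k2.png",np.hstack(o))
E
```

```text
t 40.77 tcp [ 0.5399 -0.218   0.1107] w 0.0001 F [-0.1 -0.   0.1] q [-0.38  0.41 -0.01  1.14 -0.   -0.26]
turn [0.1  0.09 0.31]
shift [-0.0008  0.0368  0.001 ]
```

View pics/k2.png

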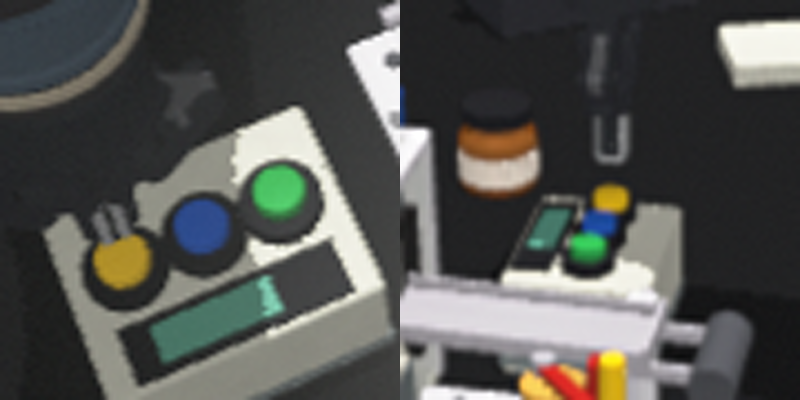

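The tip is over yellow. Pressing it.

>>> send_rows --commands '[[1,[0,0.02,0],[0,0,0]],[1,[0,0.008,0],[0,0,0]],[1,[0,0.004,0],[0,0,0]],[1,[0,0.002,0],[0,0,0]]]'

```text
time: 41.38
tcp_pos: [0.5412, -0.2146, 0.0764]
eef_rot: [0.706, -0.042, 0.046, -0.705]
force: [-1.9, -1.7, 2.7]
gripper_width: 0.0002
```

>>> send_rows --commands '[[1,[0,0.002,0],[0,0,0]],[1,[0,0.0015,0],[0,0,0]]]'

```text
time: 41.62
tcp_pos: [0.5413, -0.2147, 0.0741]
eef_rot: [0.706, -0.042, 0.047, -0.705]
force: [-9.3, 1.1, 23.6]
gripper_width: 0.0001
```

>>> send_rows --commands '[[1,[0,-0.02,0],[0,0,0]],[1,[0,-0.015,0],[0,0,0]],[1,[0,0,0.04],[0,0,0]],[1,[0,0,0.038],[0,0,0]],[1,[0,0,0],[0,0,0]]]'

```text
time: 42.25
tcp_pos: [0.552, -0.1354, 0.1115]
eef_rot: [0.706, -0.041, 0.048, -0.705]
force: [0.6, -0.3, -0.7]
gripper_width: -0.0003
```

```bash
python3 at.py .549 -.138 .0738 82.55
```

```text
t 42.25 tcp [ 0.552  -0.1354  0.1115] w -0.0003 F [ 0.6 -0.3 -0.7] q [-0.24  0.38 -0.06  1.12  0.   -0.11]
turn [0.05 0.21 0.53]
shift [-0.003   0.0377 -0.003 ]
```

>>> send_rows --commands '[[1,[-0.002,0.02,-0.003],[0,0.2,0.5]],[1,[0,0.008,0],[0,0,0]],[1,[0,0.004,0],[0,0,0]],[1,[0,0.002,0],[0,0,0]]]'

```text
time: 42.75
tcp_pos: [0.5495, -0.1398, 0.075]
eef_rot: [0.706, -0.047, 0.046, -0.705]
force: [-0.6, 2.5, 3.8]
gripper_width: -0.0002
```

>>> send_rows --commands '[[1,[0,0.002,0],[0,0,0]],[1,[0,0.0015,0],[0,0,0]]]'

```text
time: 43.0
tcp_pos: [0.5498, -0.1399, 0.074]
eef_rot: [-0.706, 0.046, -0.047, 0.706]
force: [-12.9, 4.7, 30.8]
gripper_width: -0.0002
```

Green bottomed out too. I'll retreat and make the final checks.

>>> send_rows --commands '[[1,[0,-0.02,0],[0,0,0]],[1,[0,-0.04,0],[0,0,0]],[1,[0,-0.05,0],[0,0,0]],[1,[-0.04,-0.03,0],[0,0,0]],[1,[-0.04,0,0],[0,0,0]],[1,[0,0,0],[0,0,0]]]'

```text
time: 43.75
tcp_pos: [0.468, -0.1305, 0.2194]
eef_rot: [0.706, -0.046, 0.048, -0.705]
force: [0.6, -0.6, 0.8]
gripper_width: -0.0
```

```bash
python3 tilt.py | grep now; python3 look.py 20; python3 - <<'E'
from h import *
from cell import *
m=camera_model("scene"); D0=np.load("pics/scene0_d.npy"); D=np.load("pics/scene_20.npy")
P0=cloud(m,D0);P=cloud(m,D)
for n,(u,v) in {'yellow':(234,317),'blue':(252,311),'green':(269,302)}.items():
    a=P0[v-3:v+3,u-3:u+3,2];b=P[v-3:v+3,u-3:u+3,2]; print(n,np.median(a).round(4),np.median(b).round(4))
E
```

```text
scene now (1203, -0.0215, 0.1153)
side now (303, -0.0203, 0.116)
scene orange [371. 235.] [0.5002 0.1777] 51 47 -52.1
scene orange [172. 439.] [ 0.6729 -0.4291] 68 45 -58.3
side yellow [322. 202.] [ 0.5489 -0.3432] 49 29 -85.8
side green [308. 209.] [ 0.594  -0.2837] 65 23 83.2
side green [317. 214.] [ 0.5598 -0.2518] 37 28 -86.0
side blue [319. 208.] [ 0.5547 -0.2949] 47 25 -85.5
side orange [307. 247.] [ 0.5722 -0.0308] 62 24 -56.7
yellow 0.1024 0.1019
blue 0.1024 0.102
green 0.1022 0.102
```

View pics/scene_20.png

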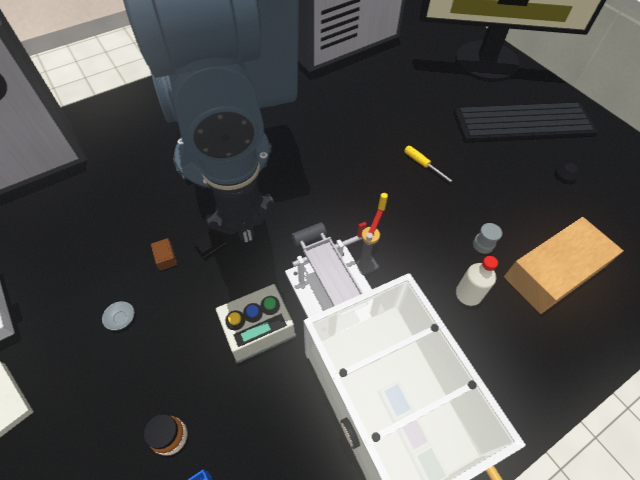

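View pics/side_20.png

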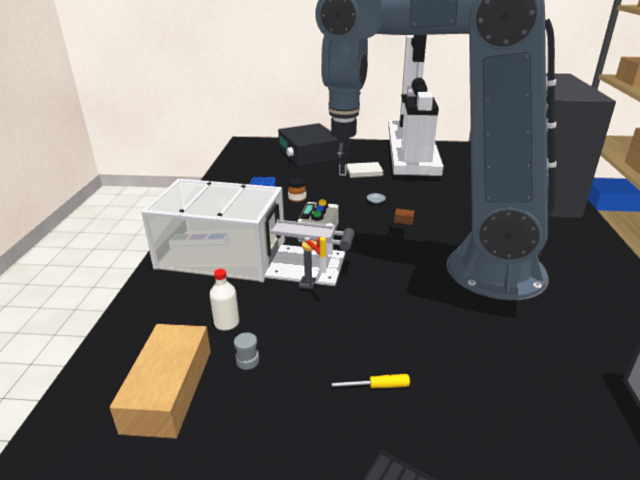

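The final views show the three blocks inside, with scene pixels (398,400), (415,433) and (430,462). The cam is on the arm, the keys are up, nothing else has moved, and no blocks are left on the bench. Handing in.

```bash
python3 -c "
from cell import *
print(hand_in())"
```

```text
the job is handed in; nothing more can be done
None
```

The job is done and handed in, at about 44 s on the robot's clock. `hand_in` reports no verdict.

**What I did:** Three sample blocks were on the bench: green, violet and blue. I set each one on the tray, and each tipped it and slid into the chamber. I then turned the cam lever until the eccentric pushed lightly on the red arm. Last, I pressed blue, yellow and green in that order; each key hit its stop at 24–34 N and was released before the next.

**Last checks:**
- **Blocks:** all three were visible inside the chamber, and none were left on the bench.
- **Tray tilt:** it read -0.0215 rad (scene camera) and -0.020 rad (side camera), against the ±0.05 limit. It kept that value after I let go of the lever, so the cam is touching the arm.
- **Keys:** all three tops were back at about 0.102 m.
- **Other things on the bench:** none of them had visibly moved. I judged this by eye from the pictures.

**What went wrong or disagreed:**
- **Missed grasp:** the first try at the green block closed on top of it, because the fingertips are about 17 mm above the reported TCP. I mended this by gripping lower, and the block was not disturbed.
- **Violet block:** the hand rose about 8 mm while closing on it. I measured its height again before setting it down.
- **Camera disagreement:** the scene and side cameras differed by up to about 6 mm on the keys (height plane). I used the wrist camera's positions for the presses.

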